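# Load a jam jar into the inspection unit and shut its sliding cover

### The job

Slide the inspection unit's cover open, take the tall jam jar from the tray, stand it in the loading bay and push it in under the hood until it clearly presses the sprung stop in, but gently: the stop must never be driven to the end of its spring. Leave the jar standing upright there, close to the stop, then slide the cover fully shut past its catch. Do not tip the jar, and leave the other jars, the bowl and the bottle where they are.

Things in the scene. Friction and masses are not known exactly. Their poses are not given: they have to be found in the camera images.
- unit: fixed bench inspection unit, 212 x 360 mm (x, y), 119 mm high under its cover, turned a little about z. Origin: centre of underside; z up, y along its length. Clear side panels, steel ends. -y half: loading bay, inside 170 mm wide in x, from y = -164 to the hood edge at y = -10, open on top when the cover is slid away. +y half: under a fixed steel hood, underside 115, top 119 mm above the table
- bay (a point): centre of the loading bay's floor, 15 mm above the table, at y = -88 in the unit's frame; axes as the unit's
- hood_edge (a point): middle of the hood's edge, on its underside (115 mm above the table), y = -10 in the unit's frame; the stop lies on the +y side of it
- cover_handle (a point): top centre of the cover's handle, an upright black fin 90 mm long (unit's x), 12 mm thick (unit's y), 40 mm tall, top 168 mm above the table. It stands near the +y end of the cover, a clear steel-edged plate 208 x 166 mm whose top is 129 mm above the table and whose centre is 62 mm to the -y side of the handle
- cover (a joint): cover travel in m along the unit's +y: 0 fully shut over the bay, 0.17 fully open, out over the hood. Track friction about 2 N. On shutting, from 20 mm a roller catch resists with about 8 N more until its crest at 10 mm, then draws the cover on. It starts 30 to 70 mm ajar
- stop_face (a point): centre of the sprung stop plate's face, 52 mm above the table, under the hood. The plate is 70 mm wide (x) and 66 mm tall and faces the unit's -y; its bracket is set 40 to 58 mm beyond the hood's edge, different from start to start
- stop (a joint): how far the stop plate is pushed in (along the unit's +y), in m: 0 at rest, 0.008 at the end of its spring; 2.5 N per mm. It must be pressed by the jar to more than 0.0015 for 0.2 s and never beyond 0.0065 (about 16 N)
- jar: the tall sealed jam jar, a cylinder 64 mm in diameter and 90 mm tall, the top 16 mm being its steel lid (61 mm), 0.22 to 0.42 kg; origin: centre of its underside, z up. Stands on the tray. Pushing it along the unit's floor takes 1 to 5 N
- tray: fixed white tray 270 x 250 mm, 10 mm thick, carrying the tall jar and the two squat jars, centre of its underside
- squat_a: squat jar, 68 mm in diameter, 60 mm tall, to be left alone; centre of its underside, on the tray
- squat_b: another squat jar, same size, to be left alone; centre of its underside, on the tray
- jar_edge: squat jar 68 x 60 mm on the table beside the unit, to be left alone; centre of its underside
- bowl: steel bowl 130 mm wide, 55 mm tall, to be left alone; centre of its underside
- bottle: brown bottle 64 mm wide, 190 mm tall, to be left alone; centre of its underside
Mind the look-alikes: they are no part of the job. What is shaped like the jar but red or turquoise is not meant.

How it is judged:
By the outcome, as a careful person would: the job done as asked, in the order asked, and still so for the second after the job is handed in, with the robot touching nothing.
It also fails if it takes over 72 s, if anything falls off the work surface, if the arm or the gripper's body presses on something with over 40 N, if the wrist force passes 120 N, or if a joint passes its speed limit or range.

### The arm

A 7-joint arm with a two-finger parallel gripper is mounted at the origin on the work surface. World frame = base frame: x ahead of the robot, y to its left, z up, the work surface at z = 0. Lengths are in m, angles in rad, forces in N, time in s.
With the tool pointing down it reaches from about 0.35 to 0.9 m from the base axis. Payload 19.9 kg.
Tool frame: the origin (TCP) lies on the centre line of the jaws, within the pads' length; the fingertips stand 22 mm ahead of it and the grasp point (between the pads) lies 3 mm ahead of it; y points along the fingers, x is the direction in which the jaws open and shut, and the axes are right-handed (so a half turn about y gives the same grasp; the last joint's range is limited). The gripper opens to 85 mm and grips with 20 to 120 N. Pads are 22 mm wide; open, the fingers measure 114 mm over their backs; the gripper's body (76 mm by 85 mm) begins 54 mm behind the grasp point. The pads swing forward as they close: fully open they stand 13 mm farther back than shut.
Start: joints at [1.123, 0.417, -0.01, 1.614, 0.005, 1.111, -0.053], TCP at [0.247, -0.574, 0.253] pointing down, gripper open.
Joint ranges: [-2.81, 2.81], [-0.39, 2.02], [-1.27, 1.25], [0.06, 2.57], [-1.19, 4.33], [0.19, 2], [-2.82, 2.82]. Speed limits (rad/s): [1.89, 1.89, 2.39, 2.39, 3.01, 3.01, 3.01].

### API

Orientations are given as a unit quaternion [w, x, y, z].
In Python, from station import env gives the robot as it stands.
- The arm moves only by the shell command python3 -m jog 'ROWS' [FORCE]. ROWS is JSON, a list of rows, each an object of numbers: "jaw": the gripper command: -1 is shut, 1 is fully open, values between are in proportion; "x", "y", "z": the shift along the world's x, y, z as a fraction of full scale; "ax", "ay", "az": the turn, a rotation vector about the world's x, y, z as a fraction of full scale. A call has exactly 8 rows; each row shifts and turns the commanded pose from where the row before left it; what a row does not reach is not made up. Full scale, the value 1, is 0.025 m for a shift and 5 degrees for a turn. A row lasts 1/12 s, in which the tool goes at most 41.7 mm and 7.16 degrees, less where a joint would pass 70% of its speed; a pose out of reach is approached as far as the arm can. A call with a number of a shift or a turn outside -1 to 1 is refused whole. A call with a gripper value outside its range is refused whole. The fingers move at their own pace and stop on an object; FORCE is the grip in N (left out, the last holds). Time passes only in rows, so rows that do not move let the fingers close, or fill a call up. It gives the time, the measured TCP pose, the force and the opening at its end, in the units of the state.
- env.read_state(): the state, without advancing time (a new reading comes with each control period).
- env.grab_frame(name): name is "scene" or "top" or "wrist"; returns the picture (400x640x3 uint8, red, green, blue); there is no depth.
- env.camera_params(name): a dict with "fx", "fy", "cx", "cy" (pixels), "R" (3x3) and "t" (3): a world point X has camera coordinates R X + t. Camera axes: x right, y down, z forward; pixel columns grow to the right and rows downward; lengths in m; the calibration is good to about 2 mm. A picture is of the moment at which its call begins: read the wrist's pose just before it. camera_params takes no time and is no camera call; for the wrist camera it gives the pose at the moment of the call.
- env.sign_off(): hands the job in, once; it reports no verdict.
Trained networks look in the newest picture that a camera, given by its name, has taken for a name from the list of things; names that differ only in an ending like _2 or _b are one class to them, and where a whole thing is asked for, a point or a joint stands for the part that bears it (a point fixed in the world has none). Each returns a list of dicts, best first, with "conf" (0 to 1); they miss things now and then, are a little off and sometimes report something else, mostly with a low value. They report only what shows in the picture. A call takes as long as a camera call. They do not tell look-alikes from the thing itself.
- env.recognise(camera, name): "location" ([x, y, z] in m, in world coordinates, good to about 4 mm: the middle of the surface that is visible of it).
The state is a dict: "t": time; "joints": joint angles; "qvel": joint speeds; "effort": joint torques, N m; "eef_pos": TCP position; "tcp_rot": TCP orientation; "force": force on the tool from outside, world axes, zero at the start; "moment": the same for the moment, N m; "gripper_width": finger opening in m.
Only numpy, scipy, OpenCV 4.12 (cv2) and the standard library are available. Lean on these libraries where they do the work, as an engineer would, in place of code of your own. Each camera call takes 0.05 s, during which the arm holds its last target. There are 200 camera calls.

## Working session

There is one attempt and no reset: what is moved stays moved. The work goes in short steps, Python scripts to look and compute and a shell command to move; the robot and the scene stay as the last step left them, time stands still between calls to the robot, and variables do not carry over. Pictures are saved under pics/ and viewed, about 8 in all and at most 12, crops included, and the job is handed in when it is done.

```bash
mkdir -p pics; ls
python3 - <<'E'
from station import env
import cv2,numpy as np
s=env.read_state(); print(s['t'],s['eef_pos'],s['tcp_rot'],s['gripper_width'],s['force'])
for c in ['top','scene']:
    f=env.grab_frame(c); cv2.imwrite(f'pics/{c}0.png',f[:,:,::-1])
    p=env.camera_params(c); print(c,p['fx'],np.round(p['R'],3).tolist(),np.round(p['t'],3))
    for n in ['unit','cover_handle','jar','tray','squat_a','jar_edge','bowl','bottle','stop_face']:
        print(c,n,[(np.round(d['location'],3).tolist(),round(d['conf'],2)) for d in env.recognise(c,n)][:4])
E
```

```text
pics
0.0 [ 0.24659229 -0.57393057  0.25264967] [ 0.59073235 -0.59027989  0.38936303 -0.38858896] 0.08592137082808692 [-0.05461817 -0.55319892  0.17323925]
top 395.57043397398326 [[0.011, -1.0, -0.01], [-0.981, -0.009, -0.195], [0.195, 0.012, -0.981]] [0.023 0.502 1.163]
top unit [([0.566, 0.152, 0.117], 0.61)]
top cover_handle [([0.577, 0.112, 0.125], 0.89)]
top jar [([0.458, -0.247, 0.098], 0.79), ([0.493, -0.106, 0.087], 0.79), ([0.235, -0.267, 0.087], 0.7)]
top tray [([0.523, -0.327, 0.006], 0.9), ([0.58, 0.114, 0.129], 0.5)]
top squat_a [([0.612, -0.277, 0.069], 0.77), ([0.524, -0.381, 0.069], 0.57)]
top jar_edge [([0.396, 0.352, 0.059], 0.96)]
top bowl [([0.463, 0.462, 0.022], 0.69)]
top bottle [([0.741, -0.095, 0.12], 0.65)]
top stop_face [([0.46, 0.461, 0.021], 0.38), ([0.577, 0.115, 0.124], 0.19), ([0.393, 0.351, 0.061], 0.17)]
scene 469.82953459022076 [[0.538, 0.843, 0.002], [0.525, -0.334, -0.783], [-0.659, 0.423, -0.622]] [-0.294 -0.137  1.576]
scene unit [([0.616, 0.103, 0.118], 0.72)]
scene cover_handle [([0.55, -0.338, 0.009], 0.72), ([0.595, 0.109, 0.13], 0.61)]
scene jar [([0.528, -0.118, 0.069], 0.93), ([0.261, -0.28, 0.066], 0.88), ([0.484, -0.262, 0.08], 0.81), ([0.426, -0.106, 0.085], 0.77)]
scene tray [([0.55, -0.338, 0.01], 0.73)]
scene squat_a [([0.55, -0.397, 0.067], 0.79), ([0.642, -0.285, 0.072], 0.55)]
scene jar_edge []
scene bowl [([0.433, 0.477, 0.035], 0.82)]
scene bottle [([0.774, -0.112, 0.104], 0.87), ([0.617, 0.102, 0.119], 0.33)]
scene stop_face []
```

View pics/top0.png

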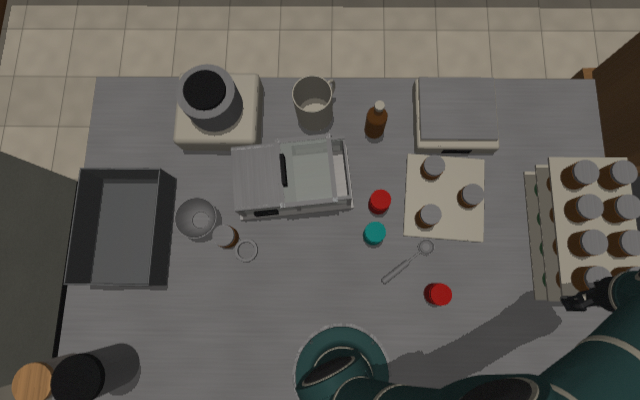

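View pics/scene0.png

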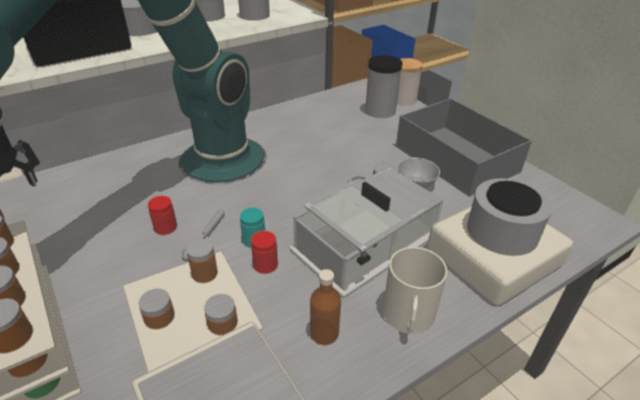

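Top view: tall jar near (429,215) on the tray (its lid height ≈0.098 fits), red/turquoise look-alikes at (380,201), (374,233) and (438,294). The unit has its hood to the left (+y ≈ world +y), and the handle is at (283,170). I'll enlarge the unit for its yaw.

```bash
cat > h.py <<'E'
import numpy as np, cv2
from scipy.spatial.transform import Rotation as Ro
def ray(p,u,v,z):
    R=np.array(p['R']);t=np.array(p['t']);c=-R.T@t
    d=R.T@np.array([(u-p['cx'])/p['fx'],(v-p['cy'])/p['fy'],1]); return c+d*(z-c[2])/d[2]
def proj(p,X):
    q=np.array(p['R'])@np.asarray(X)+np.array(p['t']); return np.array([p['fx']*q[0]/q[2]+p['cx'],p['fy']*q[1]/q[2]+p['cy']])
def tcp(s):
    q=s['tcp_rot']; return Ro.from_quat([q[1],q[2],q[3],q[0]]).as_matrix()
E
python3 - <<'E'
import cv2
from h import *
from station import env
f=cv2.imread('pics/top0.png'); c=f[125:225,220:365]; cv2.imwrite('pics/c1.png',cv2.resize(c,None,fx=5.4,fy=5.4,interpolation=cv2.INTER_CUBIC))
print(tcp(env.read_state()).round(2))
p=env.camera_params('top')
print('handle top ctr',ray(p,283,158,.168),proj(p,[.458,-.247,.1]))
E
```

```text
[[ 0.39 -0.    0.92]
 [-0.92  0.    0.39]
 [-0.   -1.   -0.  ]]
handle top ctr [0.60682476 0.17123359 0.168     ] [427.81812379 215.25080214]
```

View pics/c1.png

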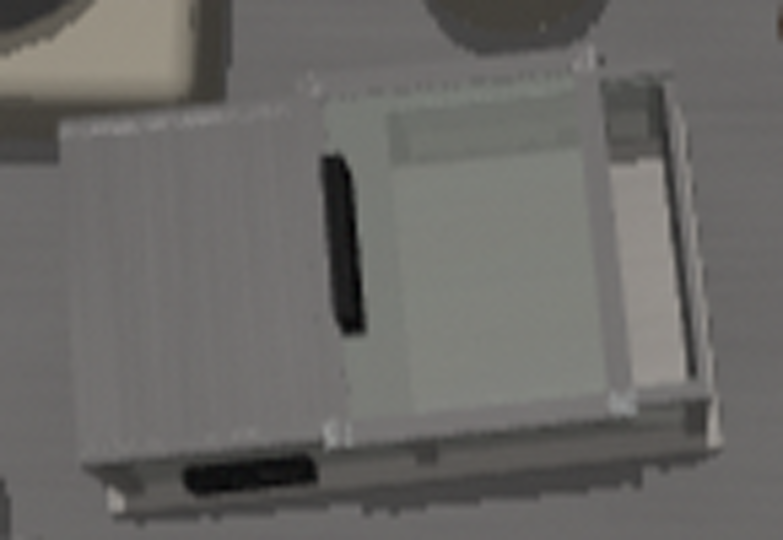

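Run:
```python
from h import *
from station import env
p=env.camera_params('top')
g=lambda a,b,z: ray(p,220+a/5.4-.4,125+b/5.4-.4,z)
L={'hoodUL':(60,125,.119),'hoodLL':(82,465,.119),'UR':(670,78,.119),'LR':(714,392,.119),'covUR':(592,55,.129),'covLR':(625,405,.129),'covUL':(313,85,.129),'covLL':(335,438,.129),'hanU':(331,156,.168),'hanL':(345,325,.168)}
P={k:g(*v) for k,v in L.items()}
for k,v in P.items(): print(k,v.round(4))
a=lambda u,v:(np.degrees(np.arctan2(*(P[v]-P[u])[[1,0]])).round(2),np.linalg.norm(P[v]-P[u]).round(4))
for u,v in [('hoodLL','hoodUL'),('LR','UR'),('LR','hoodLL'),('UR','hoodUL'),('covLR','covUR'),('covLL','covUL'),('covLR','covLL'),('hanL','hanU')]: print(u,v,a(u,v))
print(sum(P[k] for k in ['hoodUL','hoodLL','UR','LR'])/4, sum(P[k] for k in ['covUR','covUL','covLL','covLR'])/4)
```

```text
hoodUL [0.6531 0.3354 0.119 ]
hoodLL [0.4629 0.3119 0.119 ]
UR [ 6.828e-01 -6.000e-04  1.190e-01]
LR [ 0.5057 -0.0252  0.119 ]
covUR [0.692  0.0424 0.129 ]
covLR [0.4961 0.0223 0.129 ]
covUL [0.6736 0.195  0.129 ]
covLL [0.4769 0.1758 0.129 ]
hanU [0.6201 0.1777 0.168 ]
hanL [0.5289 0.1671 0.168 ]
hoodLL hoodUL (np.float64(7.05), np.float64(0.1916))
LR UR (np.float64(7.92), np.float64(0.1788))
LR hoodLL (np.float64(97.24), np.float64(0.3398))
UR hoodUL (np.float64(95.05), np.float64(0.3373))
covLR covUR (np.float64(5.85), np.float64(0.1969))
covLL covUL (np.float64(5.59), np.float64(0.1976))
covLR covLL (np.float64(97.14), np.float64(0.1546))
hanL hanU (np.float64(6.64), np.float64(0.0918))
[0.57612519 0.15539589 0.119     ] [0.58466485 0.10888886 0.129     ]
```

```bash
R='';
python3 -m jog '[{"x":0.3,"y":0.95,"z":0.5},{"x":0.3,"y":0.95,"z":0.5},{"x":0.3,"y":0.95,"z":0.5},{"x":0.4,"y":0.95,"z":0.5,"az":-0.2},{"x":0.4,"y":0.95,"z":0.2,"az":-0.2},{"x":0.4,"y":0.95,"az":-0.2},{"x":0.4,"y":0.95,"az":-0.2},{"x":0.4,"y":0.95,"az":-0.2}]'
python3 -m jog '[{"x":0.4,"y":0.95,"az":-0.2},{"x":0.4,"y":0.95,"az":-0.2},{"x":0.4,"y":0.5,"az":-0.2},{"x":0.4,"y":0.2,"az":-0.2},{"x":0.1,"az":-0.2},{},{},{}]'
python3 - <<'E'
from h import *
from station import env
s=env.read_state(); f=env.grab_frame('wrist'); cv2.imwrite('pics/w1.png',f[:,:,::-1]); p=env.camera_params('wrist')
np.savez('w1.npz',**{k:np.array(v) for k,v in p.items()})
print(s['t'],s['eef_pos'],tcp(s).round(3).tolist(),s['joints'],s['force'])
print('cam',-np.array(p['R']).T@p['t'],np.array(p['R']).round(2).tolist(),p['fx'])
for n in ['jar','squat_a']: print(n,[(np.round(d['location'],3).tolist(),round(d['conf'],2)) for d in env.recognise('wrist',n)][:4])
E
```

```text
1.0 [ 0.24673529 -0.57421616  0.25326569] [[0.395, -0.0, 0.919], [-0.919, 0.0, 0.395], [-0.0, -1.0, -0.0]] [ 1.1234659   0.41738516 -0.01029605  1.61360874  0.00468998  1.11068943
 -0.05300924] [ 0.52566504 -0.25138006 -0.13995053]
cam [ 0.31149363 -0.54589341  0.3743607 ] [[0.39, -0.92, -0.0], [-0.88, -0.38, 0.28], [-0.26, -0.11, -0.96]] 314.1050412219646
jar [([0.244, -0.302, 0.073], 0.59)]
squat_a []$[0]: bad value
$[0]: bad value
```

View pics/w1.png

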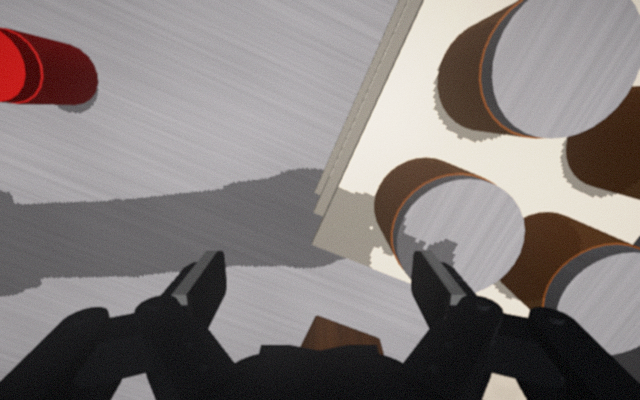

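The move was refused (nothing moved). The picture only shows the rack of jars beside the start pose. The rows probably need a "jaw" value or every key.

```bash
python3 -m jog '[{"jaw":1,"x":0.3,"y":0.95,"z":0.5,"ax":0,"ay":0,"az":0},{"jaw":1,"x":0.3,"y":0.95,"z":0.5,"ax":0,"ay":0,"az":0},{"jaw":1,"x":0.3,"y":0.95,"z":0.5,"ax":0,"ay":0,"az":0},{"jaw":1,"x":0.4,"y":0.95,"z":0.5,"ax":0,"ay":0,"az":-0.2},{"jaw":1,"x":0.4,"y":0.95,"z":0.2,"ax":0,"ay":0,"az":-0.2},{"jaw":1,"x":0.4,"y":0.95,"z":0,"ax":0,"ay":0,"az":-0.2},{"jaw":1,"x":0.4,"y":0.95,"z":0,"ax":0,"ay":0,"az":-0.2},{"jaw":1,"x":0.4,"y":0.95,"z":0,"ax":0,"ay":0,"az":-0.2}]' 30; python3 -m jog --help | head -5
```

```text
t: 1.82
eef_pos: [0.3195, -0.383, 0.3085]
tcp_rot: [-0.573, 0.573, -0.414, 0.415]
force: [0.6, 0.2, -0.2]
gripper_width: 0.0853invalid input: not JSON, or not a number
```

```bash
python3 -m jog '[{"jaw":1,"x":0.5,"y":0.95,"az":-0.2},{"jaw":1,"x":0.5,"y":0.95,"az":-0.2},{"jaw":1,"x":0.5,"y":0.7,"az":-0.2},{"jaw":1,"x":0.5,"y":0.4,"az":-0.2},{"jaw":1,"x":0.2,"az":-0.2},{"jaw":1},{"jaw":1},{"jaw":1}]'
python3 - <<'E'
from h import *
from station import env
s=env.read_state(); f=env.grab_frame('wrist'); cv2.imwrite('pics/w2.png',f[:,:,::-1]); p=env.camera_params('wrist')
np.savez('w2.npz',**{k:np.array(v) for k,v in p.items()})
print(s['t'],s['eef_pos'],tcp(s).round(3).tolist(),s['joints'])
for n in ['jar','squat_a']: print(n,[(np.round(d['location'],3).tolist(),round(d['conf'],2)) for d in env.recognise('wrist',n)][:4])
E
```

```text
1.8167 [ 0.31953937 -0.38303219  0.30849169] [[0.312, 0.0, 0.95], [-0.95, -0.0, 0.312], [0.0, -1.0, 0.0]] [ 0.90564837  0.14045544 -0.10142222  1.85069652  0.01565967  1.15077498
 -0.45429401]
jar [([0.246, -0.28, 0.091], 0.83), ([0.444, -0.276, 0.09], 0.8), ([0.402, -0.118, 0.068], 0.78)]
squat_a [([0.5, -0.397, 0.056], 0.95)]$[0]: bad value
```

```bash
python3 -m jog '[{"jaw":1,"x":0.4,"y":0.9,"z":0,"ax":0,"ay":0,"az":-0.2},{"jaw":1,"x":0.4,"y":0.9,"z":0,"ax":0,"ay":0,"az":-0.2},{"jaw":1,"x":0.4,"y":0.9,"z":0,"ax":0,"ay":0,"az":-0.2},{"jaw":1,"x":0.4,"y":0.9,"z":0,"ax":0,"ay":0,"az":-0.2},{"jaw":1,"x":0.4,"y":0.9,"z":0,"ax":0,"ay":0,"az":-0.2},{"jaw":1,"x":0.4,"y":0.9,"z":0,"ax":0,"ay":0,"az":-0.2},{"jaw":1,"x":0.4,"y":0.9,"z":0,"ax":0,"ay":0,"az":-0.2},{"jaw":1,"x":0.4,"y":0.9,"z":0,"ax":0,"ay":0,"az":-0.2}]'
python3 -m jog '[{"jaw":1,"x":0.4,"y":0.9,"z":0,"ax":0,"ay":0,"az":-0.2},{"jaw":1,"x":0.4,"y":0.9,"z":0,"ax":0,"ay":0,"az":-0.2},{"jaw":1,"x":0.4,"y":0.9,"z":0,"ax":0,"ay":0,"az":-0.2},{"jaw":1,"x":0.4,"y":0.9,"z":0,"ax":0,"ay":0,"az":-0.1},{"jaw":1,"x":0.4,"y":0.9,"z":0,"ax":0,"ay":0,"az":0},{"jaw":1,"x":0.4,"y":0.9,"z":0,"ax":0,"ay":0,"az":0},{"jaw":1,"x":0.4,"y":0.9,"z":0,"ax":0,"ay":0,"az":0},{"jaw":1,"x":0.4,"y":0.9,"z":0,"ax":0,"ay":0,"az":0}]'
python3 -m jog '[{"jaw":1,"x":0.5,"y":0.95,"z":0,"ax":0,"ay":0,"az":0},{"jaw":1,"x":0.5,"y":0.95,"z":0,"ax":0,"ay":0,"az":0},{"jaw":1,"x":0.5,"y":0.95,"z":0,"ax":0,"ay":0,"az":0},{"jaw":1,"x":0.5,"y":0.95,"z":0,"ax":0,"ay":0,"az":0},{"jaw":1,"x":0.5,"y":0.95,"z":0,"ax":0,"ay":0,"az":0},{"jaw":1,"x":0.5,"y":0.95,"z":0,"ax":0,"ay":0,"az":0},{"jaw":1,"x":0.5,"y":0.95,"z":0,"ax":0,"ay":0,"az":0},{"jaw":1,"x":0.5,"y":0.95,"z":0,"ax":0,"ay":0,"az":0}]'
python3 - <<'E'
from h import *
from station import env
s=env.read_state(); f=env.grab_frame('wrist'); cv2.imwrite('pics/w3.png',f[:,:,::-1]); p=env.camera_params('wrist')
np.savez('w3.npz',**{k:np.array(v) for k,v in p.items()})
print(s['t'],s['eef_pos'],tcp(s).round(3).tolist(),s['joints'])
for n in ['cover_handle','unit','stop_face']: print(n,[(np.round(d['location'],3).tolist(),round(d['conf'],2)) for d in env.recognise('wrist',n)][:4])
E
```

```text
t: 2.63
eef_pos: [0.3994, -0.204, 0.3084]
tcp_rot: [0.542, -0.542, 0.454, -0.454]
force: [0.2, 0.4, 0.3]
gripper_width: 0.0852
t: 3.3
eef_pos: [0.4799, -0.024, 0.3083]
tcp_rot: [0.528, -0.528, 0.47, -0.47]
force: [1.1, -0.9, 0.2]
gripper_width: 0.0853
t: 3.97
eef_pos: [0.5804, 0.1659, 0.308]
tcp_rot: [-0.528, 0.528, -0.47, 0.47]
force: [-0.2, -0.6, 0.3]
gripper_width: 0.0854
3.9667 [0.58039991 0.16585558 0.30799704] [[0.116, -0.0, 0.993], [-0.993, -0.0, 0.116], [0.0, -1.0, -0.0]] [ 0.09153863  0.38274287 -0.55268644  1.58988966  0.20969988  1.22881393
 -1.95387587]
cover_handle [([0.597, 0.114, 0.126], 0.58)]
unit [([0.593, 0.153, 0.128], 0.89)]
stop_face [([0.598, 0.154, 0.132], 0.67)]
```

View pics/w3.png

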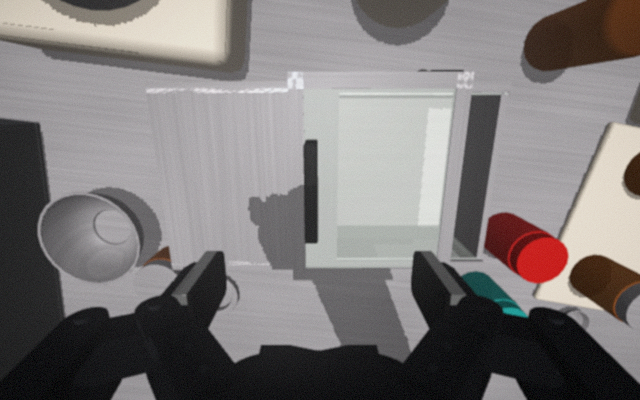

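Run:
```python
from h import *
p=dict(np.load('w3.npz'))
for n,u,v,z in [('hU',311,140,.168),('hL',311,243,.168),('covTR',468,76,.129),('covBR',444,266,.129),('covTL',293,80,.129),('covBL',296,266,.129),('hoodUL',148,89,.119),('hoodBL',182,263,.119),('endT',505,93,.119),('endB',483,261,.119)]:
    print(n,ray(p,u,v,z).round(4))
```

```text
hU [0.6253 0.1828 0.168 ]
hL [0.5342 0.1725 0.168 ]
covTR [0.6941 0.0507 0.129 ]
covBR [0.5074 0.0287 0.129 ]
covTL [0.6722 0.2053 0.129 ]
covBL [0.4886 0.1843 0.129 ]
hoodUL [0.649  0.3398 0.119 ]
hoodBL [0.4717 0.3085 0.119 ]
endT [0.6852 0.0084 0.119 ]
endB [ 0.5137 -0.017   0.119 ]
```

```bash
python3 -m jog '[{"jaw":1,"x":0,"y":0.1,"z":-0.8,"ax":0,"ay":0,"az":0},{"jaw":1,"x":0,"y":0.1,"z":-0.8,"ax":0,"ay":0,"az":0},{"jaw":1,"x":0,"y":0.1,"z":-0.8,"ax":0,"ay":0,"az":0},{"jaw":1,"x":0,"y":0.1,"z":-0.8,"ax":0,"ay":0,"az":0},{"jaw":1,"x":0,"y":0,"z":-0.8,"ax":0,"ay":0,"az":0},{"jaw":1,"x":0,"y":0,"z":-0.8,"ax":0,"ay":0,"az":0},{"jaw":0,"x":0,"y":0,"z":-0.8,"ax":0,"ay":0,"az":0},{"jaw":-0.4,"x":0,"y":0,"z":-0.4,"ax":0,"ay":0,"az":0}]' 30
python3 -m jog '[{"jaw":-1,"x":0,"y":0,"z":0,"ax":0,"ay":0,"az":0},{"jaw":-1,"x":0,"y":0,"z":0,"ax":0,"ay":0,"az":0},{"jaw":-1,"x":0,"y":0,"z":0,"ax":0,"ay":0,"az":0},{"jaw":-1,"x":0,"y":0,"z":0,"ax":0,"ay":0,"az":0},{"jaw":-1,"x":0,"y":0,"z":0,"ax":0,"ay":0,"az":0},{"jaw":-1,"x":0,"y":0,"z":0,"ax":0,"ay":0,"az":0},{"jaw":-1,"x":0,"y":0,"z":0,"ax":0,"ay":0,"az":0},{"jaw":-1,"x":0,"y":0,"z":0,"ax":0,"ay":0,"az":0}]'
```

```text
t: 4.83
eef_pos: [0.5787, 0.1736, 0.1561]
tcp_rot: [-0.527, 0.529, -0.47, 0.47]
force: [-0.3, -0.4, 0.5]
gripper_width: 0.064
t: 5.5
eef_pos: [0.5799, 0.1757, 0.1596]
tcp_rot: [0.529, -0.528, 0.469, -0.47]
force: [-0.0, -1.4, 7.1]
gripper_width: 0.012
```

```bash
python3 -m jog '[{"jaw":-1,"x":0,"y":0,"z":0.1,"ax":0,"ay":0,"az":0},{"jaw":-1,"x":-0.03,"y":0.3,"z":0.06,"ax":0,"ay":0,"az":0},{"jaw":-1,"x":-0.07,"y":0.6,"z":0,"ax":0,"ay":0,"az":0},{"jaw":-1,"x":-0.08,"y":0.7,"z":0,"ax":0,"ay":0,"az":0},{"jaw":-1,"x":-0.08,"y":0.7,"z":0,"ax":0,"ay":0,"az":0},{"jaw":-1,"x":-0.08,"y":0.7,"z":0,"ax":0,"ay":0,"az":0},{"jaw":-1,"x":-0.07,"y":0.6,"z":0,"ax":0,"ay":0,"az":0},{"jaw":-1,"x":-0.04,"y":0.4,"z":0,"ax":0,"ay":0,"az":0}]'
python3 -m jog '[{"jaw":-1,"x":-0.01,"y":0.12,"z":0,"ax":0,"ay":0,"az":0},{"jaw":-1,"x":-0.01,"y":0.12,"z":0,"ax":0,"ay":0,"az":0},{"jaw":-1,"x":-0.01,"y":0.12,"z":0,"ax":0,"ay":0,"az":0},{"jaw":-1,"x":-0.01,"y":0.1,"z":0,"ax":0,"ay":0,"az":0},{"jaw":-1,"x":-0.01,"y":0.1,"z":0,"ax":0,"ay":0,"az":0},{"jaw":-1,"x":-0.01,"y":0.1,"z":0,"ax":0,"ay":0,"az":0},{"jaw":-1,"x":-0.01,"y":0.1,"z":0,"ax":0,"ay":0,"az":0},{"jaw":-1,"x":0,"y":0,"z":0,"ax":0,"ay":0,"az":0}]'
```

```text
t: 6.17
eef_pos: [0.5673, 0.276, 0.1608]
tcp_rot: [-0.528, 0.529, -0.47, 0.469]
force: [4.3, -2.3, -21.1]
gripper_width: 0.0114
t: 6.83
eef_pos: [0.5652, 0.2942, 0.1608]
tcp_rot: [-0.528, 0.53, -0.47, 0.469]
force: [0.0, 1.3, -28.3]
gripper_width: 0.011
```

```bash
python3 -m jog '[{"jaw":-1,"x":0,"y":0.05,"z":-0.05,"ax":0,"ay":0,"az":0},{"jaw":-1,"x":-0.01,"y":0.1,"z":0,"ax":0,"ay":0,"az":0},{"jaw":-1,"x":-0.01,"y":0.1,"z":0,"ax":0,"ay":0,"az":0},{"jaw":-1,"x":-0.01,"y":0.1,"z":0,"ax":0,"ay":0,"az":0},{"jaw":-1,"x":-0.01,"y":0.1,"z":0,"ax":0,"ay":0,"az":0},{"jaw":-1,"x":-0.01,"y":0.1,"z":0,"ax":0,"ay":0,"az":0},{"jaw":-1,"x":0,"y":0,"z":0,"ax":0,"ay":0,"az":0},{"jaw":-1,"x":0,"y":0,"z":0,"ax":0,"ay":0,"az":0}]'
```

```text
t: 7.5
eef_pos: [0.5648, 0.3003, 0.1606]
tcp_rot: [-0.523, 0.532, -0.469, 0.473]
force: [-19.7, -49.1, 15.3]
gripper_width: 0.0111
```

```bash
python3 -m jog '[{"jaw":-1,"x":0.01,"y":-0.1,"z":0,"ax":0,"ay":0,"az":0},{"jaw":-1,"x":0.01,"y":-0.1,"z":-0.02,"ax":0,"ay":0,"az":0},{"jaw":0,"x":0,"y":0,"z":0,"ax":0,"ay":0,"az":0},{"jaw":0.5,"x":0,"y":0,"z":0,"ax":0,"ay":0,"az":0},{"jaw":1,"x":0,"y":0,"z":0.1,"ax":0,"ay":0,"az":0},{"jaw":1,"x":0,"y":0,"z":0.9,"ax":0,"ay":0,"az":0},{"jaw":1,"x":0,"y":0,"z":1,"ax":0,"ay":0,"az":0},{"jaw":1,"x":0,"y":0,"z":1,"ax":0,"ay":0,"az":0}]'
python3 -m jog '[{"jaw":1,"x":-0.2,"y":-0.8,"z":0.9,"ax":0,"ay":0,"az":0.75},{"jaw":1,"x":-0.2,"y":-0.9,"z":0.8,"ax":0,"ay":0,"az":0.75},{"jaw":1,"x":-0.2,"y":-0.9,"z":0.5,"ax":0,"ay":0,"az":0.75},{"jaw":1,"x":-0.2,"y":-0.9,"z":0,"ax":0,"ay":0,"az":0.75},{"jaw":1,"x":-0.2,"y":-0.9,"z":0,"ax":0,"ay":0,"az":0.75},{"jaw":1,"x":-0.2,"y":-0.9,"z":0,"ax":0,"ay":0,"az":0.75},{"jaw":1,"x":-0.2,"y":-0.9,"z":0,"ax":0,"ay":0,"az":0.75},{"jaw":1,"x":-0.2,"y":-0.9,"z":0,"ax":0,"ay":0,"az":0.75}]'
python3 -m jog '[{"jaw":1,"x":-0.2,"y":-0.9,"z":0,"ax":0,"ay":0,"az":0.75},{"jaw":1,"x":-0.2,"y":-0.9,"z":0,"ax":0,"ay":0,"az":0.75},{"jaw":1,"x":-0.2,"y":-0.9,"z":0,"ax":0,"ay":0,"az":0.75},{"jaw":1,"x":-0.2,"y":-0.9,"z":0,"ax":0,"ay":0,"az":0.75},{"jaw":1,"x":-0.2,"y":-0.9,"z":0,"ax":0,"ay":0,"az":0.75},{"jaw":1,"x":-0.2,"y":-0.9,"z":0,"ax":0,"ay":0,"az":0.75},{"jaw":1,"x":-0.2,"y":-0.9,"z":0,"ax":0,"ay":0,"az":0.75},{"jaw":1,"x":-0.2,"y":-0.9,"z":0,"ax":0,"ay":0,"az":0.75}]'
python3 -m jog '[{"jaw":1,"x":-0.2,"y":-0.9,"z":-0.2,"ax":0,"ay":0,"az":0.75},{"jaw":1,"x":-0.2,"y":-0.9,"z":-0.2,"ax":0,"ay":0,"az":0.75},{"jaw":1,"x":-0.1,"y":-0.9,"z":-0.2,"ax":0,"ay":0,"az":0.75},{"jaw":1,"x":0,"y":-0.9,"z":-0.2,"ax":0,"ay":0,"az":0.75},{"jaw":1,"x":0,"y":-0.9,"z":-0.2,"ax":0,"ay":0,"az":0.75},{"jaw":1,"x":0,"y":-0.5,"z":-0.2,"ax":0,"ay":0,"az":0.75},{"jaw":1,"x":0,"y":0,"z":-0.2,"ax":0,"ay":0,"az":0.75},{"jaw":1,"x":0,"y":0,"z":0,"ax":0,"ay":0,"az":0.75}]'
python3 - <<'E'
from h import *
from station import env
s=env.read_state(); f=env.grab_frame('wrist'); cv2.imwrite('pics/w4.png',f[:,:,::-1]); p=env.camera_params('wrist')
np.savez('w4.npz',**{k:np.array(v) for k,v in p.items()})
print(s['t'],s['eef_pos'],tcp(s).round(3).tolist(),s['joints'])
for n in ['jar','squat_a']: print(n,[(np.round(d['location'],3).tolist(),round(d['conf'],2)) for d in env.recognise('wrist',n)][:4])
E
```

```text
t: 8.17
eef_pos: [0.5653, 0.3042, 0.2371]
tcp_rot: [0.529, -0.528, 0.47, -0.469]
force: [-0.5, 0.1, 0.9]
gripper_width: 0.0824
t: 8.83
eef_pos: [0.5254, 0.1256, 0.2914]
tcp_rot: [0.633, -0.632, 0.315, -0.316]
force: [0.8, -0.1, 1.3]
gripper_width: 0.0853
t: 9.5
eef_pos: [0.4856, -0.0545, 0.2915]
tcp_rot: [-0.693, 0.693, -0.14, 0.142]
force: [-0.1, -0.5, -0.4]
gripper_width: 0.0851
t: 10.17
eef_pos: [0.4731, -0.1795, 0.2554]
tcp_rot: [0.706, -0.706, -0.043, 0.042]
force: [-0.1, 0.0, 0.1]
gripper_width: 0.0854
10.1667 [ 0.47308947 -0.17947795  0.25539625] [[0.993, 0.0, -0.12], [0.12, 0.0, 0.993], [0.0, -1.0, 0.0]] [ 0.82597199  0.24886975 -0.60491904  1.88679842  0.16162684  1.05409454
  0.27544271]
jar [([0.417, -0.094, 0.089], 0.83), ([0.465, -0.245, 0.094], 0.75), ([0.504, -0.109, 0.092], 0.75), ([0.248, -0.266, 0.085], 0.74)]
squat_a [([0.61, -0.254, 0.044], 0.79)]
```

View pics/w4.png

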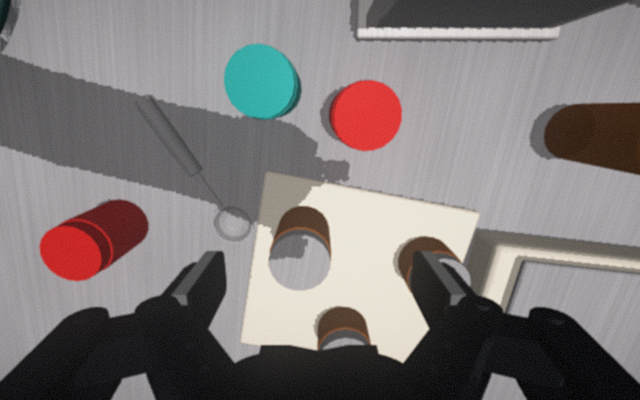

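Run:
```python
from h import *
p=dict(np.load('w4.npz'))
c=ray(p,300,260.5,.100); print(c, np.linalg.norm(ray(p,269,261,.1)-ray(p,331,261,.1)))
q=ray(p,431,270,.070); print('squat',q)
print((c[:2]-[.4731,-.1795])/.025)
```

```text
[ 0.46424762 -0.25191824  0.1       ] 0.06035734952016775
squat [ 0.60701613 -0.26100827  0.07      ]
[-0.35409502 -2.89672958]
```

```bash
python3 -m jog '[{"jaw":1,"x":-0.2,"y":-0.9,"z":0,"ax":0,"ay":0,"az":0},{"jaw":1,"x":-0.2,"y":-0.9,"z":0,"ax":0,"ay":0,"az":0},{"jaw":1,"x":0,"y":-0.9,"z":-0.5,"ax":0,"ay":0,"az":0},{"jaw":1,"x":0,"y":-0.16,"z":-0.9,"ax":0,"ay":0,"az":0},{"jaw":1,"x":0,"y":0,"z":-0.9,"ax":0,"ay":0,"az":0},{"jaw":1,"x":0,"y":0,"z":-0.9,"ax":0,"ay":0,"az":0},{"jaw":1,"x":0,"y":0,"z":-0.9,"ax":0,"ay":0,"az":0},{"jaw":1,"x":0,"y":0,"z":0,"ax":0,"ay":0,"az":0}]'
python3 - <<'E'
from h import *
from station import env
s=env.read_state(); f=env.grab_frame('wrist'); cv2.imwrite('pics/w5.png',f[:,:,::-1])
print(s['t'],s['eef_pos'],s['force'])
E
```

```text
t: 10.98
eef_pos: [0.4618, -0.2496, 0.1501]
tcp_rot: [0.707, -0.705, -0.04, 0.042]
force: [-0.7, 1.0, -1.4]
gripper_width: 0.0857
10.9833 [ 0.46175359 -0.24957222  0.15011581] [-0.66423037  1.01641499 -1.38314121]
```

View pics/w5.png

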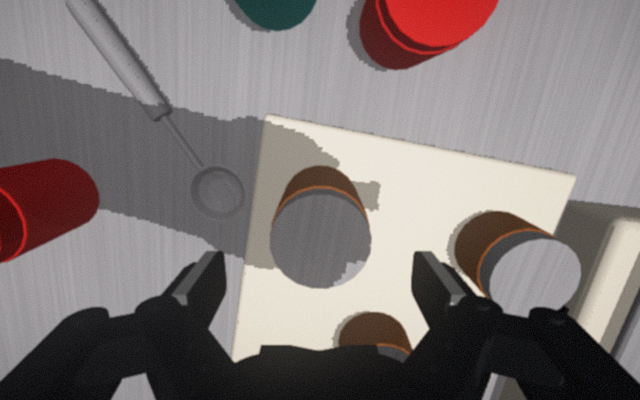

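Jar lid at (320,240), centred between the jaws. I'll lower, grip and lift.

```bash
python3 -m jog '[{"jaw":1,"x":0,"y":-0.06,"z":-0.8,"ax":0,"ay":0,"az":0},{"jaw":1,"x":0,"y":0,"z":-0.8,"ax":0,"ay":0,"az":0},{"jaw":1,"x":0,"y":0,"z":-0.8,"ax":0,"ay":0,"az":0},{"jaw":1,"x":0,"y":0,"z":-0.45,"ax":0,"ay":0,"az":0},{"jaw":-1,"x":0,"y":0,"z":0,"ax":0,"ay":0,"az":0},{"jaw":-1,"x":0,"y":0,"z":0,"ax":0,"ay":0,"az":0},{"jaw":-1,"x":0,"y":0,"z":0,"ax":0,"ay":0,"az":0},{"jaw":-1,"x":0,"y":0,"z":0,"ax":0,"ay":0,"az":0}]' 40
python3 -m jog '[{"jaw":-1,"x":0,"y":0,"z":0,"ax":0,"ay":0,"az":0},{"jaw":-1,"x":0,"y":0,"z":0,"ax":0,"ay":0,"az":0},{"jaw":-1,"x":0,"y":0,"z":0.1,"ax":0,"ay":0,"az":0},{"jaw":-1,"x":0,"y":0,"z":0.3,"ax":0,"ay":0,"az":0},{"jaw":-1,"x":0,"y":0,"z":0.6,"ax":0,"ay":0,"az":0},{"jaw":-1,"x":0,"y":0,"z":0.9,"ax":0,"ay":0,"az":0},{"jaw":-1,"x":0,"y":0,"z":0.9,"ax":0,"ay":0,"az":0},{"jaw":-1,"x":0,"y":0,"z":0.9,"ax":0,"ay":0,"az":0}]'
```

```text
t: 11.7
eef_pos: [0.4637, -0.2524, 0.0832]
tcp_rot: [-0.705, 0.706, 0.042, -0.041]
force: [0.2, -1.8, 1.8]
gripper_width: 0.0624
t: 12.37
eef_pos: [0.4628, -0.2517, 0.1759]
tcp_rot: [0.706, -0.706, -0.042, 0.042]
force: [-0.7, 0.1, -3.0]
gripper_width: 0.0625
```

```bash
python3 -m jog '[{"jaw":-1,"x":0,"y":0.4,"z":0.7,"ax":0,"ay":0,"az":0},{"jaw":-1,"x":0.2,"y":0.6,"z":0.7,"ax":0,"ay":0,"az":0},{"jaw":-1,"x":0.3,"y":0.8,"z":0.7,"ax":0,"ay":0,"az":0},{"jaw":-1,"x":0.3,"y":0.9,"z":0.5,"ax":0,"ay":0,"az":0},{"jaw":-1,"x":0.3,"y":0.9,"z":0,"ax":0,"ay":0,"az":0},{"jaw":-1,"x":0.3,"y":0.9,"z":0,"ax":0,"ay":0,"az":0},{"jaw":-1,"x":0.3,"y":0.9,"z":0,"ax":0,"ay":0,"az":0},{"jaw":-1,"x":0.3,"y":0.9,"z":0,"ax":0,"ay":0,"az":0}]'
python3 -m jog '[{"jaw":-1,"x":0.4,"y":0.9,"z":0,"ax":0,"ay":0,"az":0},{"jaw":-1,"x":0.4,"y":0.9,"z":0,"ax":0,"ay":0,"az":0},{"jaw":-1,"x":0.4,"y":0.9,"z":0,"ax":0,"ay":0,"az":0},{"jaw":-1,"x":0.4,"y":0.9,"z":0,"ax":0,"ay":0,"az":0},{"jaw":-1,"x":0.4,"y":0.9,"z":0,"ax":0,"ay":0,"az":0},{"jaw":-1,"x":0.4,"y":0.9,"z":0,"ax":0,"ay":0,"az":0},{"jaw":-1,"x":0.3,"y":0.9,"z":0,"ax":0,"ay":0,"az":0},{"jaw":-1,"x":0,"y":0.5,"z":0,"ax":0,"ay":0,"az":0}]'
python3 - <<'E'
from h import *
from station import env
s=env.read_state(); 
print(s['t'],s['eef_pos'],s['force'],s['joints'],tcp(s).round(3).tolist())
f=env.grab_frame('wrist'); p=env.camera_params('wrist');np.savez('w6.npz',**{k:np.array(v) for k,v in p.items()})
g=env.grab_frame('top')
a=cv2.resize(f,(480,300)); b=cv2.resize(g[100:250,200:400],None,fx=2,fy=2,interpolation=cv2.INTER_CUBIC)
cv2.imwrite('pics/w6f.png',f[:,:,::-1]);cv2.imwrite('pics/top6.png',g[:,:,::-1])
im=np.zeros((600,640,3),np.uint8); im[:400]=f; 
c=cv2.resize(g[125:225,200:400],(400,200),interpolation=cv2.INTER_CUBIC); im[400:,:400]=c
cv2.imwrite('pics/m6.png',im[:,:,::-1])
E
```

```text
t: 13.03
eef_pos: [0.513, -0.0933, 0.2401]
tcp_rot: [-0.706, 0.706, 0.042, -0.042]
force: [0.3, 0.5, -2.8]
gripper_width: 0.0627
t: 13.7
eef_pos: [0.5809, 0.0784, 0.2399]
tcp_rot: [0.706, -0.705, -0.042, 0.042]
force: [-0.0, 0.5, -3.3]
gripper_width: 0.0626
13.7 [0.58092571 0.07835268 0.23987963] [-0.00466132  0.4524577  -3.32025623] [ 0.32950985  0.43754543 -0.67018965  1.71042738  0.29885674  1.09772548
 -0.31256404] [[0.993, 0.0, -0.12], [0.12, 0.001, 0.993], [0.0, -1.0, 0.001]]
```

View pics/m6.png

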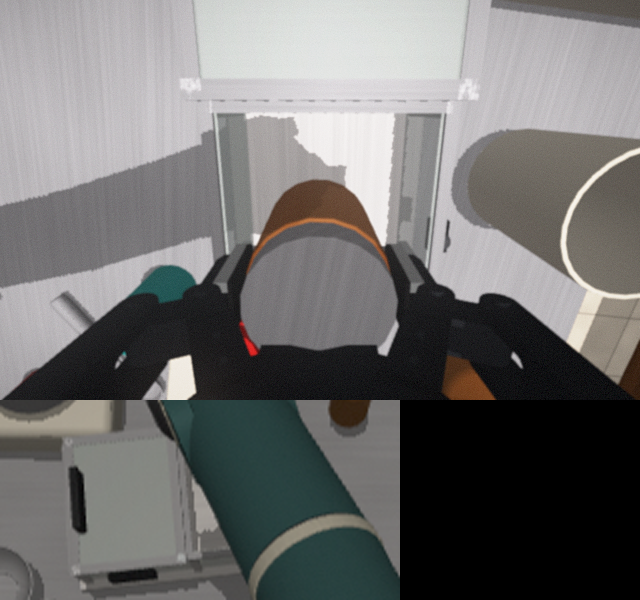

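The jar is held upright, and the cover is fully open over the hood (edge row ~95). The hood edge is at row ~108, from column 215 to 447. I'll compute the placement from these.

Run:
```python
from h import *
p=dict(np.load('w6.npz'))
a=ray(p,214,109,.117);b=ray(p,447,109,.117);m=(a+b)/2
print(a,b,np.linalg.norm(a-b),np.degrees(np.arctan2(b[1]-a[1],b[0]-a[0])),m)
c=ray(p,182,100,.127);d=ray(p,478,98,.127);print('cover',c,d,np.linalg.norm(c-d))
th=np.radians(6.6);X=np.array([np.cos(th),np.sin(th)]);Y=np.array([-X[1],X[0]])
O=m[:2]+.010*Y; print('unit centre',O)
for y in (-.034,): print(y,O+y*Y)
print('cover edge y',((c+d)/2)[:2]@Y-O@Y)
```

```text
[0.49384466 0.1410236  0.117     ] [0.66662488 0.16207451 0.117     ] 0.1740578815309803 6.946472720298709 [0.58023477 0.15154905 0.117     ]
cover [0.4742442  0.14483827 0.127     ] [0.68280646 0.17161239 0.127     ] 0.2102737948623596
unit centre [0.5790854  0.16148278]
-0.034 [0.58299326 0.12770811]
cover edge y -0.00317148827701845
```

```bash
python3 -m jog '[{"jaw":-1,"x":0.08,"y":0.6,"z":0,"ax":0,"ay":0,"az":0},{"jaw":-1,"x":0.08,"y":0.6,"z":0,"ax":0,"ay":0,"az":0},{"jaw":-1,"x":0,"y":0,"z":-0.9,"ax":0,"ay":0,"az":0},{"jaw":-1,"x":0,"y":0,"z":-0.9,"ax":0,"ay":0,"az":0},{"jaw":-1,"x":0,"y":0,"z":-0.9,"ax":0,"ay":0,"az":0},{"jaw":-1,"x":0,"y":0,"z":-0.9,"ax":0,"ay":0,"az":0},{"jaw":-1,"x":0,"y":0,"z":-0.9,"ax":0,"ay":0,"az":0},{"jaw":-1,"x":0,"y":0,"z":-0.5,"ax":0,"ay":0,"az":0}]'
python3 -m jog '[{"jaw":-1,"x":0,"y":0,"z":-0.4,"ax":0,"ay":0,"az":0},{"jaw":-1,"x":0,"y":0,"z":-0.4,"ax":0,"ay":0,"az":0},{"jaw":-1,"x":0,"y":0,"z":-0.1,"ax":0,"ay":0,"az":0},{"jaw":-1,"x":0,"y":0,"z":-0.1,"ax":0,"ay":0,"az":0},{"jaw":-1,"x":0,"y":0,"z":0,"ax":0,"ay":0,"az":0},{"jaw":-1,"x":0,"y":0,"z":0,"ax":0,"ay":0,"az":0},{"jaw":-1,"x":0,"y":0,"z":0,"ax":0,"ay":0,"az":0},{"jaw":-1,"x":0,"y":0,"z":0,"ax":0,"ay":0,"az":0}]'
```

```text
t: 14.47
eef_pos: [0.5834, 0.1041, 0.1124]
tcp_rot: [-0.706, 0.706, 0.04, -0.042]
force: [-0.3, -0.3, -4.4]
gripper_width: 0.0623
t: 15.13
eef_pos: [0.5847, 0.1056, 0.0898]
tcp_rot: [-0.706, 0.706, 0.042, -0.041]
force: [-0.0, -0.7, -3.2]
gripper_width: 0.0627
```

```bash
python3 -m jog '[{"jaw":-1,"x":-0.02,"y":0.2,"z":0,"ax":0,"ay":0,"az":0},{"jaw":-1,"x":-0.03,"y":0.3,"z":0,"ax":0,"ay":0,"az":0},{"jaw":-1,"x":-0.03,"y":0.25,"z":0,"ax":0,"ay":0,"az":0},{"jaw":-1,"x":-0.02,"y":0.15,"z":0,"ax":0,"ay":0,"az":0},{"jaw":-1,"x":0,"y":0,"z":-0.04,"ax":0,"ay":0,"az":0},{"jaw":-1,"x":0,"y":0,"z":-0.04,"ax":0,"ay":0,"az":0},{"jaw":-1,"x":0,"y":0,"z":-0.02,"ax":0,"ay":0,"az":0},{"jaw":-1,"x":0,"y":0,"z":0,"ax":0,"ay":0,"az":0}]'
```

```text
t: 15.8
eef_pos: [0.5819, 0.1293, 0.0881]
tcp_rot: [0.706, -0.706, -0.042, 0.042]
force: [-9.9, 4.0, 22.1]
gripper_width: 0.0627
```

```bash
python3 -m jog '[{"jaw":-1,"x":0,"y":0,"z":0.03,"ax":0,"ay":0,"az":0},{"jaw":-1,"x":0,"y":0,"z":0,"ax":0,"ay":0,"az":0},{"jaw":0.5,"x":0,"y":0,"z":0,"ax":0,"ay":0,"az":0},{"jaw":0.7,"x":0,"y":0,"z":0,"ax":0,"ay":0,"az":0},{"jaw":0.9,"x":0,"y":0,"z":0,"ax":0,"ay":0,"az":0},{"jaw":0.9,"x":0,"y":0,"z":0,"ax":0,"ay":0,"az":0},{"jaw":0.9,"x":0,"y":0,"z":0,"ax":0,"ay":0,"az":0},{"jaw":0.9,"x":0,"y":0,"z":0,"ax":0,"ay":0,"az":0}]'
python3 -m jog '[{"jaw":0.9,"x":0,"y":0,"z":0.1,"ax":0,"ay":0,"az":0},{"jaw":0.9,"x":0,"y":0,"z":0.5,"ax":0,"ay":0,"az":0},{"jaw":0.9,"x":0,"y":0,"z":0.9,"ax":0,"ay":0,"az":0},{"jaw":0.9,"x":0,"y":0,"z":0.9,"ax":0,"ay":0,"az":0},{"jaw":0.6,"x":0,"y":-0.4,"z":0.8,"ax":0.4,"ay":0,"az":0},{"jaw":0.4,"x":0,"y":-0.7,"z":0.4,"ax":0.7,"ay":0,"az":0},{"jaw":0,"x":0,"y":-0.8,"z":0,"ax":0.7,"ay":0,"az":0},{"jaw":-0.2,"x":0,"y":-0.8,"z":0,"ax":0.7,"ay":0,"az":0}]'
python3 - <<'E'
from h import *
from station import env
s=env.read_state(); 
print(s['t'],s['eef_pos'],s['joints'],tcp(s).round(3).tolist())
f=env.grab_frame('wrist'); p=env.camera_params('wrist');np.savez('w7.npz',**{k:np.array(v) for k,v in p.items()})
cv2.imwrite('pics/w7.png',f[:,:,::-1])
E
```

```text
t: 16.47
eef_pos: [0.582, 0.128, 0.0874]
tcp_rot: [-0.706, 0.706, 0.042, -0.042]
force: [-0.1, 0.2, 0.0]
gripper_width: 0.0808
t: 17.13
eef_pos: [0.5825, 0.0602, 0.1798]
tcp_rot: [0.779, -0.624, -0.048, 0.036]
force: [0.5, -0.3, -1.3]
gripper_width: 0.0368
17.1333 [0.5825195  0.06024976 0.17979617] [ 0.51836091  0.53746134 -0.74785933  1.77863488  0.1738254   0.92116471
 -0.13163514] [[0.993, 0.003, -0.12], [0.116, 0.219, 0.969], [0.029, -0.976, 0.217]]
```

View pics/w7.png

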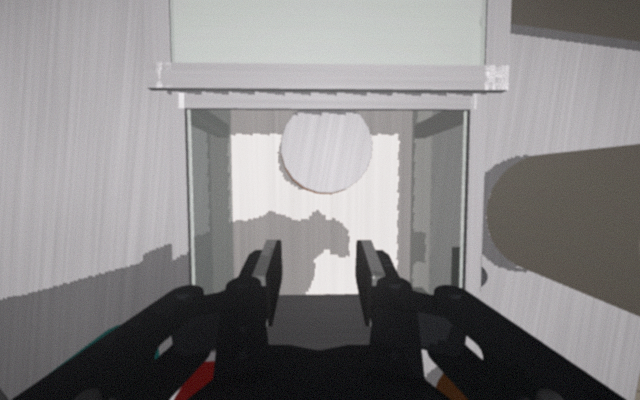

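Run:
```python
from h import *
p=dict(np.load('w7.npz'))
th=np.radians(6.6);X=np.array([np.cos(th),np.sin(th)]);Y=np.array([-X[1],X[0]])
a=ray(p,186,104,.117);b=ray(p,471,104,.117);m=(a+b)/2
print('edge',m,np.linalg.norm(a-b))
l=ray(p,281,150,.105);r=ray(p,372,150,.105);bt=ray(p,327,192,.105)
j=np.array([*((l+r)/2)[:2]]);j2=bt[:2]+.0305*Y
print('jar',j,j2,np.linalg.norm(l-r))
O=np.array([.579,.160])
for q in (j,j2): print('unit frame',(q-O)@X,(q-O)@Y)
T=O-.088*Y+((j-O)@X)*X; print('TCP start',T,(T-[.5825,.0602])/.025,(.055-.1798)/.025)
```

```text
edge [0.58200665 0.14211964 0.117     ] 0.1741715611401004
jar [0.58337712 0.11537993] [0.58303946 0.11839567] 0.05953932145373315
unit frame -0.0007803892978967076 -0.04482745600229148
unit frame -0.000769190535859986 -0.04179288801877463
TCP start [0.58833925 0.0724935 ] [0.23357007 0.49174004] -4.991999999999999
```

```bash
python3 -m jog '[{"jaw":-0.2,"x":0.05,"y":0,"z":0,"ax":0.7,"ay":0.15,"az":0},{"jaw":-0.2,"x":0.05,"y":0.1,"z":0,"ax":0.7,"ay":0.15,"az":0},{"jaw":-0.2,"x":0.05,"y":0.1,"z":0,"ax":0.7,"ay":0.15,"az":0},{"jaw":-0.2,"x":0.05,"y":0.1,"z":0,"ax":0.7,"ay":0.15,"az":0},{"jaw":-0.2,"x":0.05,"y":0.1,"z":0,"ax":0.7,"ay":0.15,"az":0},{"jaw":-0.2,"x":0,"y":0.1,"z":0,"ax":0.7,"ay":0.05,"az":0},{"jaw":-0.2,"x":0,"y":0,"z":0,"ax":0,"ay":0,"az":0},{"jaw":-0.2,"x":0,"y":0,"z":0,"ax":0,"ay":0,"az":0}]'
python3 - <<'E'
from h import *
from station import env
s=env.read_state(); 
M=tcp(s);print(s['t'],s['eef_pos'],s['joints'],M.round(3).tolist(), s['gripper_width'])
th=np.radians(6.6);U=np.array([[np.cos(th),np.sin(th),0],[-np.sin(th),np.cos(th),0],[0,0,1]])
print((U@M).round(3).tolist(), (U@(s['eef_pos']-np.array([.579,.160,0]))).round(4))
E
```

```text
t: 17.85
eef_pos: [0.5882, 0.0725, 0.1777]
tcp_rot: [0.88, -0.471, -0.025, 0.05]
force: [-0.1, 0.6, -0.0]
gripper_width: 0.0342
17.85 [0.58824584 0.0724737  0.17765804] [ 0.72304767  0.7148903  -0.89522394  1.72309486 -0.05961515  0.96840091
  0.09981609] [[0.994, -0.064, -0.091], [0.111, 0.551, 0.827], [-0.003, -0.832, 0.554]] 0.03420701319903726
[[1.0, -0.001, 0.005], [-0.004, 0.555, 0.832], [-0.003, -0.832, 0.554]] [-0.0009 -0.088   0.1777]
```

```bash
python3 -m jog '[{"jaw":-0.2,"x":0,"y":0,"z":-0.6,"ax":0,"ay":0,"az":0},{"jaw":-0.2,"x":0,"y":0,"z":-0.7,"ax":0,"ay":0,"az":0},{"jaw":-0.2,"x":0,"y":0,"z":-0.7,"ax":0,"ay":0,"az":0},{"jaw":-0.2,"x":0,"y":0,"z":-0.5,"ax":0,"ay":0,"az":0},{"jaw":-0.2,"x":0,"y":0,"z":-0.4,"ax":0,"ay":0,"az":0},{"jaw":-0.2,"x":0,"y":0,"z":-0.3,"ax":0,"ay":0,"az":0},{"jaw":-0.2,"x":0,"y":0,"z":-0.2,"ax":0,"ay":0,"az":0},{"jaw":-0.2,"x":0,"y":0,"z":0,"ax":0,"ay":0,"az":0}]'
python3 -m jog '[{"jaw":-0.2,"x":0,"y":0,"z":-0.3,"ax":0,"ay":0,"az":0},{"jaw":-0.2,"x":0,"y":0,"z":-0.3,"ax":0,"ay":0,"az":0},{"jaw":-0.2,"x":0,"y":0,"z":-0.3,"ax":0,"ay":0,"az":0},{"jaw":-0.2,"x":0,"y":0,"z":-0.3,"ax":0,"ay":0,"az":0},{"jaw":-0.2,"x":0,"y":0,"z":-0.2,"ax":0,"ay":0,"az":0},{"jaw":-0.2,"x":0,"y":0,"z":0,"ax":0,"ay":0,"az":0},{"jaw":-0.2,"x":0,"y":0,"z":0,"ax":0,"ay":0,"az":0},{"jaw":-0.2,"x":0,"y":0,"z":0,"ax":0,"ay":0,"az":0}]'
```

```text
t: 18.52
eef_pos: [0.5881, 0.0732, 0.092]
tcp_rot: [0.88, -0.471, -0.025, 0.05]
force: [-0.3, -0.5, -0.4]
gripper_width: 0.0337
t: 19.18
eef_pos: [0.5883, 0.0731, 0.0578]
tcp_rot: [0.88, -0.471, -0.025, 0.05]
force: [-0.0, 0.4, -0.1]
gripper_width: 0.0342
```

```bash
python3 -m jog '[{"jaw":-0.2,"x":-0.01,"y":0.1,"z":0,"ax":0,"ay":0,"az":0},{"jaw":-0.2,"x":-0.01,"y":0.1,"z":0,"ax":0,"ay":0,"az":0},{"jaw":-0.2,"x":-0.01,"y":0.1,"z":0,"ax":0,"ay":0,"az":0},{"jaw":-0.2,"x":-0.01,"y":0.1,"z":0,"ax":0,"ay":0,"az":0},{"jaw":-0.2,"x":-0.01,"y":0.1,"z":0,"ax":0,"ay":0,"az":0},{"jaw":-0.2,"x":-0.01,"y":0.1,"z":0,"ax":0,"ay":0,"az":0},{"jaw":-0.2,"x":-0.01,"y":0.1,"z":0,"ax":0,"ay":0,"az":0},{"jaw":-0.2,"x":-0.01,"y":0.1,"z":0,"ax":0,"ay":0,"az":0}]'
python3 -m jog '[{"jaw":-0.2,"x":-0.01,"y":0.1,"z":0,"ax":0,"ay":0,"az":0},{"jaw":-0.2,"x":-0.01,"y":0.1,"z":0,"ax":0,"ay":0,"az":0},{"jaw":-0.2,"x":-0.01,"y":0.1,"z":0,"ax":0,"ay":0,"az":0},{"jaw":-0.2,"x":-0.01,"y":0.08,"z":0,"ax":0,"ay":0,"az":0},{"jaw":-0.2,"x":0,"y":0,"z":0,"ax":0,"ay":0,"az":0},{"jaw":-0.2,"x":0,"y":0,"z":0,"ax":0,"ay":0,"az":0},{"jaw":-0.2,"x":0,"y":0,"z":0,"ax":0,"ay":0,"az":0},{"jaw":-0.2,"x":0,"y":0,"z":0,"ax":0,"ay":0,"az":0}]'
python3 - <<'E'
from h import *
from station import env
for c in ['scene','top']:
    f=env.grab_frame(c); cv2.imwrite(f'pics/{c}8.png',f[:,:,::-1])
    if c=='scene': cv2.imwrite('pics/sc8.png',cv2.resize(f[165:290,280:450],None,fx=4.5,fy=4.5,interpolation=cv2.INTER_CUBIC)[:,:,::-1])
print([(np.round(d['location'],3).tolist(),round(d['conf'],2)) for d in env.recognise('scene','stop_face')], env.read_state()['t'])
E
```

```text
t: 19.85
eef_pos: [0.5863, 0.0932, 0.0575]
tcp_rot: [0.88, -0.471, -0.025, 0.05]
force: [0.3, -2.9, 1.3]
gripper_width: 0.0342
t: 20.52
eef_pos: [0.5851, 0.1026, 0.0575]
tcp_rot: [0.88, -0.471, -0.025, 0.05]
force: [-0.1, 0.0, 0.0]
gripper_width: 0.0343
[] 20.6667
```

View pics/sc8.png

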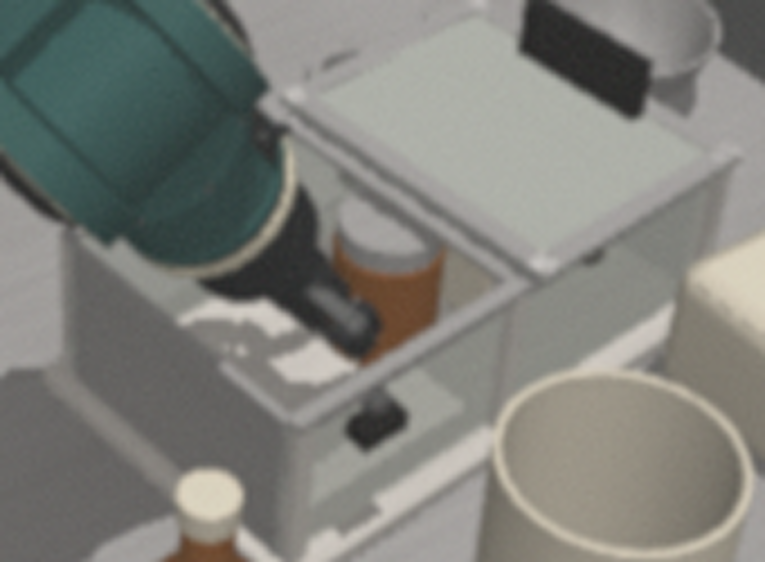

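Scene view: jar upright at about (390,260) in the crop, fingers behind it, cover open. I'll continue in small steps.

```bash
python3 -m jog '[{"jaw":-0.2,"x":0,"y":0.04,"z":0,"ax":0,"ay":0,"az":0},{"jaw":-0.2,"x":-0.01,"y":0.04,"z":0,"ax":0,"ay":0,"az":0},{"jaw":-0.2,"x":0,"y":0.04,"z":0,"ax":0,"ay":0,"az":0},{"jaw":-0.2,"x":-0.01,"y":0.04,"z":0,"ax":0,"ay":0,"az":0},{"jaw":-0.2,"x":0,"y":0.04,"z":0,"ax":0,"ay":0,"az":0},{"jaw":-0.2,"x":0,"y":0,"z":0,"ax":0,"ay":0,"az":0},{"jaw":-0.2,"x":0,"y":0,"z":0,"ax":0,"ay":0,"az":0},{"jaw":-0.2,"x":0,"y":0,"z":0,"ax":0,"ay":0,"az":0}]'
```

```text
t: 21.33
eef_pos: [0.5847, 0.1076, 0.0575]
tcp_rot: [0.88, -0.471, -0.025, 0.05]
force: [0.5, -0.7, -0.8]
gripper_width: 0.0345
```

```bash
python3 -m jog '[{"jaw":-0.2,"x":0,"y":0.03,"z":0,"ax":0,"ay":0,"az":0},{"jaw":-0.2,"x":-0.01,"y":0.03,"z":0,"ax":0,"ay":0,"az":0},{"jaw":-0.2,"x":0,"y":0.03,"z":0,"ax":0,"ay":0,"az":0},{"jaw":-0.2,"x":0,"y":0.03,"z":0,"ax":0,"ay":0,"az":0},{"jaw":-0.2,"x":0,"y":0,"z":0,"ax":0,"ay":0,"az":0},{"jaw":-0.2,"x":0,"y":0,"z":0,"ax":0,"ay":0,"az":0},{"jaw":-0.2,"x":0,"y":0,"z":0,"ax":0,"ay":0,"az":0},{"jaw":-0.2,"x":0,"y":0,"z":0,"ax":0,"ay":0,"az":0}]'
```

```text
t: 22.0
eef_pos: [0.5844, 0.1106, 0.0575]
tcp_rot: [0.88, -0.471, -0.025, 0.05]
force: [0.8, -0.6, -0.4]
gripper_width: 0.034
```

```bash
python3 -m jog '[{"jaw":-0.2,"x":0,"y":0.03,"z":0,"ax":0,"ay":0,"az":0},{"jaw":-0.2,"x":-0.01,"y":0.03,"z":0,"ax":0,"ay":0,"az":0},{"jaw":-0.2,"x":0,"y":0.03,"z":0,"ax":0,"ay":0,"az":0},{"jaw":-0.2,"x":0,"y":0.03,"z":0,"ax":0,"ay":0,"az":0},{"jaw":-0.2,"x":0,"y":0,"z":0,"ax":0,"ay":0,"az":0},{"jaw":-0.2,"x":0,"y":0,"z":0,"ax":0,"ay":0,"az":0},{"jaw":-0.2,"x":0,"y":0,"z":0,"ax":0,"ay":0,"az":0},{"jaw":-0.2,"x":0,"y":0,"z":0,"ax":0,"ay":0,"az":0}]'
```

```text
t: 22.67
eef_pos: [0.5842, 0.1136, 0.0575]
tcp_rot: [0.88, -0.471, -0.025, 0.05]
force: [-0.4, -1.2, -0.6]
gripper_width: 0.0338
```

```bash
python3 -m jog '[{"jaw":-0.2,"x":0,"y":0.03,"z":0,"ax":0,"ay":0,"az":0},{"jaw":-0.2,"x":-0.01,"y":0.03,"z":0,"ax":0,"ay":0,"az":0},{"jaw":-0.2,"x":0,"y":0.03,"z":0,"ax":0,"ay":0,"az":0},{"jaw":-0.2,"x":0,"y":0.03,"z":0,"ax":0,"ay":0,"az":0},{"jaw":-0.2,"x":0,"y":0,"z":0,"ax":0,"ay":0,"az":0},{"jaw":-0.2,"x":0,"y":0,"z":0,"ax":0,"ay":0,"az":0},{"jaw":-0.2,"x":0,"y":0,"z":0,"ax":0,"ay":0,"az":0},{"jaw":-0.2,"x":0,"y":0,"z":0,"ax":0,"ay":0,"az":0}]'
```

```text
t: 23.33
eef_pos: [0.5839, 0.1166, 0.0575]
tcp_rot: [0.88, -0.471, -0.025, 0.05]
force: [0.2, -0.7, 0.8]
gripper_width: 0.0342
```

```bash
python3 -m jog '[{"jaw":-0.2,"x":0,"y":0.03,"z":0,"ax":0,"ay":0,"az":0},{"jaw":-0.2,"x":-0.01,"y":0.03,"z":0,"ax":0,"ay":0,"az":0},{"jaw":-0.2,"x":0,"y":0.03,"z":0,"ax":0,"ay":0,"az":0},{"jaw":-0.2,"x":0,"y":0.03,"z":0,"ax":0,"ay":0,"az":0},{"jaw":-0.2,"x":0,"y":0,"z":0,"ax":0,"ay":0,"az":0},{"jaw":-0.2,"x":0,"y":0,"z":0,"ax":0,"ay":0,"az":0},{"jaw":-0.2,"x":0,"y":0,"z":0,"ax":0,"ay":0,"az":0},{"jaw":-0.2,"x":0,"y":0,"z":0,"ax":0,"ay":0,"az":0}]'
```

```text
t: 24.0
eef_pos: [0.5838, 0.1194, 0.0575]
tcp_rot: [0.88, -0.471, -0.025, 0.05]
force: [-0.2, -4.0, 0.4]
gripper_width: 0.034
```

```bash
python3 -m jog '[{"jaw":-0.2,"x":0,"y":0.02,"z":0,"ax":0,"ay":0,"az":0},{"jaw":-0.2,"x":0,"y":0.02,"z":0,"ax":0,"ay":0,"az":0},{"jaw":-0.2,"x":0,"y":0.02,"z":0,"ax":0,"ay":0,"az":0},{"jaw":-0.2,"x":0,"y":0,"z":0,"ax":0,"ay":0,"az":0},{"jaw":-0.2,"x":0,"y":0,"z":0,"ax":0,"ay":0,"az":0},{"jaw":-0.2,"x":0,"y":0,"z":0,"ax":0,"ay":0,"az":0},{"jaw":-0.2,"x":0,"y":0,"z":0,"ax":0,"ay":0,"az":0},{"jaw":-0.2,"x":0,"y":0,"z":0,"ax":0,"ay":0,"az":0}]'; python3 -c "
from station import env
print(env.read_state()['force'],env.read_state()['eef_pos'])"
```

```text
t: 24.67
eef_pos: [0.5838, 0.1206, 0.0574]
tcp_rot: [0.88, -0.471, -0.025, 0.05]
force: [-0.2, -5.6, 1.1]
gripper_width: 0.0342
[-0.21551191 -5.55149313  1.10773313] [0.58380867 0.12062821 0.05740725]
```

```bash
python3 -m jog '[{"jaw":-0.2,"x":0,"y":0.02,"z":0,"ax":0,"ay":0,"az":0},{"jaw":-0.2,"x":0,"y":0.02,"z":0,"ax":0,"ay":0,"az":0},{"jaw":-0.2,"x":0,"y":0.02,"z":0,"ax":0,"ay":0,"az":0},{"jaw":-0.2,"x":0,"y":0,"z":0,"ax":0,"ay":0,"az":0},{"jaw":-0.2,"x":0,"y":0,"z":0,"ax":0,"ay":0,"az":0},{"jaw":-0.2,"x":0,"y":0,"z":0,"ax":0,"ay":0,"az":0},{"jaw":-0.2,"x":0,"y":0,"z":0,"ax":0,"ay":0,"az":0},{"jaw":-0.2,"x":0,"y":0,"z":0,"ax":0,"ay":0,"az":0}]'; python3 -c "
from station import env
print(env.read_state()['force'],env.read_state()['eef_pos'])"
```

```text
t: 25.33
eef_pos: [0.5839, 0.1217, 0.0574]
tcp_rot: [0.88, -0.471, -0.025, 0.05]
force: [-0.9, -9.1, 0.9]
gripper_width: 0.0342
[-0.86269167 -9.08459225  0.90802368] [0.58392898 0.12174618 0.05735164]
```

The spring force rises about 3 N/mm and reads 9 N static, so the stop is in roughly 3–4 mm and has held over 0.4 s. I'll back off slowly, then raise and level the tool.

```bash
python3 -m jog '[{"jaw":-0.2,"x":0,"y":-0.03,"z":0,"ax":0,"ay":0,"az":0},{"jaw":-0.2,"x":0,"y":-0.03,"z":0,"ax":0,"ay":0,"az":0},{"jaw":-0.2,"x":0,"y":-0.03,"z":0,"ax":0,"ay":0,"az":0},{"jaw":-0.2,"x":0,"y":-0.03,"z":0,"ax":0,"ay":0,"az":0},{"jaw":-0.2,"x":0.01,"y":-0.05,"z":0,"ax":0,"ay":0,"az":0},{"jaw":-0.2,"x":0.01,"y":-0.1,"z":0,"ax":0,"ay":0,"az":0},{"jaw":-0.2,"x":0.02,"y":-0.15,"z":0,"ax":0,"ay":0,"az":0},{"jaw":-0.2,"x":0.02,"y":-0.2,"z":0,"ax":0,"ay":0,"az":0}]'
python3 -m jog '[{"jaw":-0.2,"x":0,"y":0,"z":0.2,"ax":0,"ay":0,"az":0},{"jaw":-0.2,"x":0,"y":0,"z":0.7,"ax":0,"ay":0,"az":0},{"jaw":-0.2,"x":0,"y":0,"z":0.9,"ax":0,"ay":0,"az":0},{"jaw":-0.2,"x":0,"y":0,"z":0.9,"ax":0,"ay":0,"az":0},{"jaw":-0.2,"x":0,"y":0,"z":0.9,"ax":0,"ay":0,"az":0},{"jaw":-0.2,"x":0,"y":0,"z":0.9,"ax":0,"ay":0,"az":0},{"jaw":-0.2,"x":0,"y":0,"z":0.9,"ax":0,"ay":0,"az":0},{"jaw":-0.2,"x":0,"y":0,"z":0.9,"ax":0,"ay":0,"az":0}]'
python3 - <<'E'
from h import *
from station import env
s=env.read_state();f=env.grab_frame('wrist');p=env.camera_params('wrist');np.savez('w9.npz',**{k:np.array(v) for k,v in p.items()})
g=env.grab_frame('scene'); env.grab_frame('top')
print(s['t'],s['eef_pos'],s['joints'])
im=np.zeros((600,640,3),np.uint8); im[:310]=f[:310]
im[310:,:400]=cv2.resize(g[170:286,270:430],(400,290),interpolation=cv2.INTER_CUBIC)
cv2.imwrite('pics/m9.png',im[:,:,::-1])
E
```

```text
t: 26.0
eef_pos: [0.5851, 0.1071, 0.0576]
tcp_rot: [0.88, -0.471, -0.025, 0.05]
force: [0.8, 0.6, 0.1]
gripper_width: 0.0341
t: 26.67
eef_pos: [0.585, 0.1071, 0.2165]
tcp_rot: [0.88, -0.471, -0.025, 0.05]
force: [-0.6, -0.3, 0.2]
gripper_width: 0.034
26.6667 [0.58499883 0.10708123 0.21651445] [ 0.69515316  0.6568111  -0.92754914  1.71658765 -0.093359    0.99309257
  0.04506183]
```

View pics/m9.png

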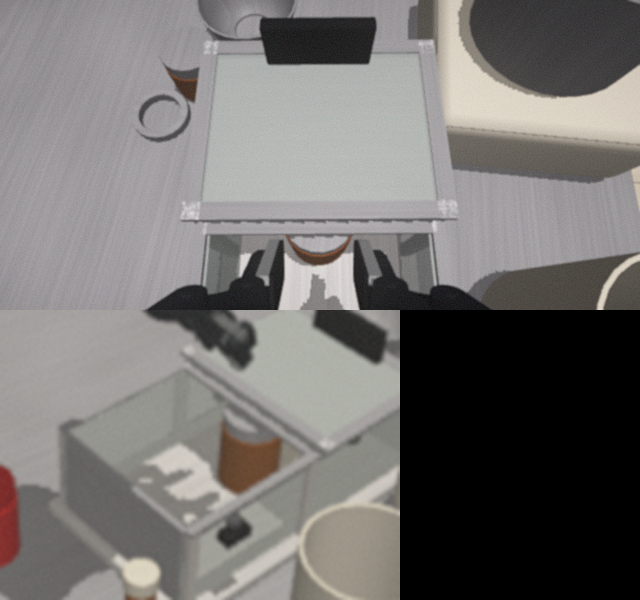

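Jar upright and partly under the hood; the cover's handle spans columns 262–376 at row ~18, and nothing has been disturbed. Next I'll level the tool and go behind the handle.

```bash
python3 -c "
from h import *
p=dict(np.load('w9.npz')); print(ray(p,262,22,.168),ray(p,376,20,.168))"
python3 -m jog '[{"jaw":-0.2,"x":-0.1,"y":0.8,"z":0.2,"ax":-0.84,"ay":-0.1,"az":0},{"jaw":-0.2,"x":-0.1,"y":0.9,"z":0.2,"ax":-0.84,"ay":-0.1,"az":0},{"jaw":-0.2,"x":-0.1,"y":0.9,"z":0.2,"ax":-0.84,"ay":-0.1,"az":0},{"jaw":-0.2,"x":-0.1,"y":0.9,"z":0,"ax":-0.84,"ay":-0.1,"az":0},{"jaw":-0.2,"x":-0.1,"y":0.9,"z":0,"ax":-0.84,"ay":-0.1,"az":0},{"jaw":-0.2,"x":-0.1,"y":0.9,"z":0,"ax":-0.84,"ay":-0.1,"az":0},{"jaw":-0.2,"x":-0.1,"y":0.9,"z":0,"ax":-0.84,"ay":-0.1,"az":0},{"jaw":-0.2,"x":-0.1,"y":0.9,"z":0,"ax":-0.84,"ay":-0.1,"az":0}]'
python3 -m jog '[{"jaw":-0.2,"x":-0.1,"y":0.9,"z":0,"ax":0,"ay":0,"az":0},{"jaw":-0.2,"x":-0.1,"y":0.9,"z":0,"ax":0,"ay":0,"az":0},{"jaw":-0.2,"x":0,"y":0.2,"z":0,"ax":0,"ay":0,"az":0},{"jaw":-0.2,"x":0,"y":0,"z":0,"ax":0,"ay":0,"az":0},{"jaw":-0.2,"x":0,"y":0,"z":0,"ax":0,"ay":0,"az":0},{"jaw":-0.2,"x":0,"y":0,"z":0,"ax":0,"ay":0,"az":0},{"jaw":-0.2,"x":0,"y":0,"z":0,"ax":0,"ay":0,"az":0},{"jaw":-0.2,"x":0,"y":0,"z":0,"ax":0,"ay":0,"az":0}]'
python3 - <<'E'
from h import *
from station import env
s=env.read_state(); 
M=tcp(s);print(s['t'],s['eef_pos'],s['joints'])
th=np.radians(6.6);U=np.array([[np.cos(th),np.sin(th),0],[-np.sin(th),np.cos(th),0],[0,0,1]])
print((U@M).round(3).tolist(), (U@(s['eef_pos']-np.array([.579,.160,0]))).round(4))
E
```

```text
[0.52027583 0.30025662 0.168     ] [0.60886724 0.31232923 0.168     ]
t: 27.48
eef_pos: [0.5649, 0.2854, 0.2298]
tcp_rot: [-0.704, 0.708, 0.04, -0.038]
force: [-0.0, 0.2, 0.1]
gripper_width: 0.034
t: 28.15
eef_pos: [0.5607, 0.3334, 0.23]
tcp_rot: [-0.705, 0.707, 0.039, -0.038]
force: [-0.2, 0.1, -0.9]
gripper_width: 0.0343
28.15 [0.56067832 0.33337082 0.22998816] [-0.12356515  0.57131689 -0.66456279  1.54587579  0.37591528  1.15489582
 -0.75431249]
[[1.0, 0.001, 0.005], [-0.005, -0.002, 1.0], [0.001, -1.0, -0.002]] [0.0017 0.1743 0.23  ]
```

```bash
python3 -m jog '[{"jaw":-0.2,"x":0,"y":0,"z":-0.7,"ax":0,"ay":0,"az":0},{"jaw":-0.2,"x":0,"y":0,"z":-0.7,"ax":0,"ay":0,"az":0},{"jaw":-0.2,"x":0,"y":0,"z":-0.7,"ax":0,"ay":0,"az":0},{"jaw":-0.2,"x":0,"y":0,"z":-0.5,"ax":0,"ay":0,"az":0},{"jaw":-0.2,"x":0,"y":0,"z":-0.2,"ax":0,"ay":0,"az":0},{"jaw":-0.2,"x":0,"y":0,"z":0,"ax":0,"ay":0,"az":0},{"jaw":-0.2,"x":0,"y":0,"z":0,"ax":0,"ay":0,"az":0},{"jaw":-0.2,"x":0,"y":0,"z":0,"ax":0,"ay":0,"az":0}]'
python3 -m jog '[{"jaw":-0.2,"x":0.01,"y":-0.1,"z":0,"ax":0,"ay":0,"az":0},{"jaw":-0.2,"x":0.02,"y":-0.15,"z":0,"ax":0,"ay":0,"az":0},{"jaw":-0.2,"x":0.02,"y":-0.2,"z":0,"ax":0,"ay":0,"az":0},{"jaw":-0.2,"x":0.03,"y":-0.25,"z":0,"ax":0,"ay":0,"az":0},{"jaw":-0.2,"x":0.04,"y":-0.3,"z":0,"ax":0,"ay":0,"az":0},{"jaw":-0.2,"x":0.04,"y":-0.3,"z":0,"ax":0,"ay":0,"az":0},{"jaw":-0.2,"x":0.04,"y":-0.3,"z":0,"ax":0,"ay":0,"az":0},{"jaw":-0.2,"x":0.04,"y":-0.3,"z":0,"ax":0,"ay":0,"az":0}]'
```

```text
t: 28.82
eef_pos: [0.5606, 0.3348, 0.161]
tcp_rot: [-0.706, 0.706, 0.04, -0.039]
force: [-0.3, 0.4, -0.0]
gripper_width: 0.0344
t: 29.48
eef_pos: [0.5662, 0.2862, 0.16]
tcp_rot: [-0.705, 0.707, 0.04, -0.039]
force: [-1.6, 2.2, 0.9]
gripper_width: 0.0341
```

```bash
python3 -m jog '[{"jaw":-0.2,"x":0.05,"y":-0.4,"z":0,"ax":0,"ay":0,"az":0},{"jaw":-0.2,"x":0.05,"y":-0.5,"z":0,"ax":0,"ay":0,"az":0},{"jaw":-0.2,"x":0.06,"y":-0.5,"z":0,"ax":0,"ay":0,"az":0},{"jaw":-0.2,"x":0.06,"y":-0.5,"z":0,"ax":0,"ay":0,"az":0},{"jaw":-0.2,"x":0.06,"y":-0.5,"z":0,"ax":0,"ay":0,"az":0},{"jaw":-0.2,"x":0.06,"y":-0.5,"z":0,"ax":0,"ay":0,"az":0},{"jaw":-0.2,"x":0.05,"y":-0.5,"z":0,"ax":0,"ay":0,"az":0},{"jaw":-0.2,"x":0.05,"y":-0.4,"z":0,"ax":0,"ay":0,"az":0}]'
python3 -m jog '[{"jaw":-0.2,"x":0.02,"y":-0.15,"z":0,"ax":0,"ay":0,"az":0},{"jaw":-0.2,"x":0.02,"y":-0.15,"z":0,"ax":0,"ay":0,"az":0},{"jaw":-0.2,"x":0.01,"y":-0.15,"z":0,"ax":0,"ay":0,"az":0},{"jaw":-0.2,"x":0.02,"y":-0.15,"z":0,"ax":0,"ay":0,"az":0},{"jaw":-0.2,"x":0.01,"y":-0.1,"z":0,"ax":0,"ay":0,"az":0},{"jaw":-0.2,"x":0.01,"y":-0.1,"z":0,"ax":0,"ay":0,"az":0},{"jaw":-0.2,"x":0.01,"y":-0.1,"z":0,"ax":0,"ay":0,"az":0},{"jaw":-0.2,"x":0.01,"y":-0.1,"z":0,"ax":0,"ay":0,"az":0}]'
```

```text
t: 30.15
eef_pos: [0.5775, 0.1902, 0.16]
tcp_rot: [-0.705, 0.707, 0.04, -0.039]
force: [-0.0, 2.7, 1.3]
gripper_width: 0.0344
t: 30.82
eef_pos: [0.58, 0.167, 0.16]
tcp_rot: [-0.705, 0.707, 0.04, -0.039]
force: [1.7, 2.8, -0.3]
gripper_width: 0.0342
```

```bash
python3 -m jog '[{"jaw":-0.2,"x":0.01,"y":-0.06,"z":0,"ax":0,"ay":0,"az":0},{"jaw":-0.2,"x":0.01,"y":-0.06,"z":0,"ax":0,"ay":0,"az":0},{"jaw":-0.2,"x":0,"y":-0.06,"z":0,"ax":0,"ay":0,"az":0},{"jaw":-0.2,"x":0.01,"y":-0.06,"z":0,"ax":0,"ay":0,"az":0},{"jaw":-0.2,"x":0.01,"y":-0.06,"z":0,"ax":0,"ay":0,"az":0},{"jaw":-0.2,"x":0,"y":-0.06,"z":0,"ax":0,"ay":0,"az":0},{"jaw":-0.2,"x":0.01,"y":-0.06,"z":0,"ax":0,"ay":0,"az":0},{"jaw":-0.2,"x":0.01,"y":-0.06,"z":0,"ax":0,"ay":0,"az":0}]'
```

```text
t: 31.48
eef_pos: [0.5812, 0.1565, 0.1601]
tcp_rot: [0.706, -0.706, -0.041, 0.04]
force: [1.0, 7.8, -0.8]
gripper_width: 0.0345
```

```bash
python3 -m jog '[{"jaw":-0.2,"x":0,"y":-0.04,"z":0,"ax":0,"ay":0,"az":0},{"jaw":-0.2,"x":0.01,"y":-0.04,"z":0,"ax":0,"ay":0,"az":0},{"jaw":-0.2,"x":0,"y":-0.04,"z":0,"ax":0,"ay":0,"az":0},{"jaw":-0.2,"x":0,"y":-0.04,"z":0,"ax":0,"ay":0,"az":0},{"jaw":-0.2,"x":0.01,"y":-0.04,"z":0,"ax":0,"ay":0,"az":0},{"jaw":-0.2,"x":0,"y":-0.04,"z":0,"ax":0,"ay":0,"az":0},{"jaw":-0.2,"x":0,"y":0,"z":0,"ax":0,"ay":0,"az":0},{"jaw":-0.2,"x":0,"y":0,"z":0,"ax":0,"ay":0,"az":0}]'
```

```text
t: 32.15
eef_pos: [0.5819, 0.1486, 0.1599]
tcp_rot: [-0.705, 0.707, 0.04, -0.039]
force: [0.2, -0.3, 1.0]
gripper_width: 0.0339
```

```bash
python3 -m jog '[{"jaw":-0.2,"x":0,"y":-0.04,"z":0,"ax":0,"ay":0,"az":0},{"jaw":-0.2,"x":0.01,"y":-0.04,"z":0,"ax":0,"ay":0,"az":0},{"jaw":-0.2,"x":0,"y":-0.04,"z":0,"ax":0,"ay":0,"az":0},{"jaw":-0.2,"x":0,"y":-0.04,"z":0,"ax":0,"ay":0,"az":0},{"jaw":-0.2,"x":0.01,"y":-0.04,"z":0,"ax":0,"ay":0,"az":0},{"jaw":-0.2,"x":0,"y":-0.04,"z":0,"ax":0,"ay":0,"az":0},{"jaw":-0.2,"x":0,"y":0,"z":0,"ax":0,"ay":0,"az":0},{"jaw":-0.2,"x":0,"y":0,"z":0,"ax":0,"ay":0,"az":0}]'
```

```text
t: 32.82
eef_pos: [0.5818, 0.1474, 0.1601]
tcp_rot: [0.707, -0.705, -0.042, 0.04]
force: [2.1, 25.5, -7.8]
gripper_width: 0.0341
```

Firm end stop at 25 N, so the cover is shut. I'll back off, rise clear and look.

```bash
python3 -m jog '[{"jaw":-0.2,"x":0,"y":0.2,"z":0,"ax":0,"ay":0,"az":0},{"jaw":-0.2,"x":-0.02,"y":0.3,"z":0,"ax":0,"ay":0,"az":0},{"jaw":-0.2,"x":-0.02,"y":0.2,"z":0.1,"ax":0,"ay":0,"az":0},{"jaw":-0.2,"x":0,"y":0,"z":0.7,"ax":0,"ay":0,"az":0},{"jaw":-0.2,"x":0,"y":0,"z":1,"ax":0,"ay":0,"az":0},{"jaw":-0.2,"x":0,"y":0,"z":1,"ax":0,"ay":0,"az":0},{"jaw":-0.2,"x":0,"y":0,"z":1,"ax":0,"ay":0,"az":0},{"jaw":-0.2,"x":0,"y":0,"z":1,"ax":0,"ay":0,"az":0}]'
python3 -m jog '[{"jaw":-0.2,"x":-0.6,"y":-0.8,"z":0.5,"ax":0,"ay":0,"az":0},{"jaw":-0.2,"x":-0.6,"y":-0.8,"z":0.5,"ax":0,"ay":0,"az":0},{"jaw":-0.2,"x":-0.6,"y":-0.8,"z":0.5,"ax":0,"ay":0,"az":0},{"jaw":-0.2,"x":-0.6,"y":-0.8,"z":0.5,"ax":0,"ay":0,"az":0},{"jaw":-0.2,"x":-0.6,"y":-0.8,"z":0,"ax":0,"ay":0,"az":0},{"jaw":-0.2,"x":-0.6,"y":-0.8,"z":0,"ax":0,"ay":0,"az":0},{"jaw":-0.2,"x":0,"y":-0.9,"z":0,"ax":0,"ay":0,"az":0},{"jaw":-0.2,"x":0,"y":-0.9,"z":0,"ax":0,"ay":0,"az":0}]'
python3 -m jog '[{"jaw":-0.2,"x":0,"y":-0.9,"z":0,"ax":0,"ay":0,"az":0},{"jaw":-0.2,"x":0,"y":-0.9,"z":0,"ax":0,"ay":0,"az":0},{"jaw":-0.2,"x":0,"y":-0.9,"z":0,"ax":0,"ay":0,"az":0},{"jaw":-0.2,"x":0,"y":-0.9,"z":0,"ax":0,"ay":0,"az":0},{"jaw":-0.2,"x":0,"y":-0.9,"z":0,"ax":0,"ay":0,"az":0},{"jaw":-0.2,"x":0,"y":-0.9,"z":0,"ax":0,"ay":0,"az":0},{"jaw":-0.2,"x":0,"y":0,"z":0,"ax":0,"ay":0,"az":0},{"jaw":-0.2,"x":0,"y":0,"z":0,"ax":0,"ay":0,"az":0}]'
python3 - <<'E'
from h import *
from station import env
f=env.grab_frame('top'); g=env.grab_frame('scene')
o=cv2.imread('pics/top0.png')[:,:,::-1]; print(env.read_state()['t'],env.read_state()['force'])
for n in ['cover_handle','jar_edge','bowl','bottle','squat_a']: print(n,[(np.round(d['location'],3).tolist(),round(d['conf'],2)) for d in env.recognise('top',n)][:2])
im=np.zeros((600,800,3),np.uint8)
im[:300]=cv2.resize(f[60:285,120:520],(533,300))[:,:800] if 0 else 0
a=cv2.resize(f[75:250,170:500],(660,350),interpolation=cv2.INTER_CUBIC); im[:350,:660]=a
im[350:,:500]=cv2.resize(g[165:290,240:490],(500,250),interpolation=cv2.INTER_CUBIC)
cv2.imwrite('pics/m10.png',im[:,:,::-1])
E
```

```text
t: 33.48
eef_pos: [0.5812, 0.1605, 0.2814]
tcp_rot: [-0.705, 0.707, 0.04, -0.039]
force: [-0.3, -0.2, -0.4]
gripper_width: 0.0342
t: 34.15
eef_pos: [0.4907, -0.0054, 0.3307]
tcp_rot: [-0.705, 0.707, 0.04, -0.039]
force: [0.0, 0.3, -0.1]
gripper_width: 0.0341
t: 34.82
eef_pos: [0.4912, -0.1403, 0.33]
tcp_rot: [-0.705, 0.707, 0.039, -0.038]
force: [-1.0, 0.7, 0.0]
gripper_width: 0.0345
34.9167 [0.10754023 0.32994148 0.90400589]
cover_handle [([0.58, 0.071, 0.131], 0.97), ([0.462, 0.464, 0.024], 0.16)]
jar_edge [([0.396, 0.352, 0.057], 0.89)]
bowl [([0.458, 0.461, 0.021], 0.74)]
bottle [([0.742, -0.095, 0.121], 0.95)]
squat_a [([0.523, -0.398, 0.067], 0.62)]
```

View pics/m10.png

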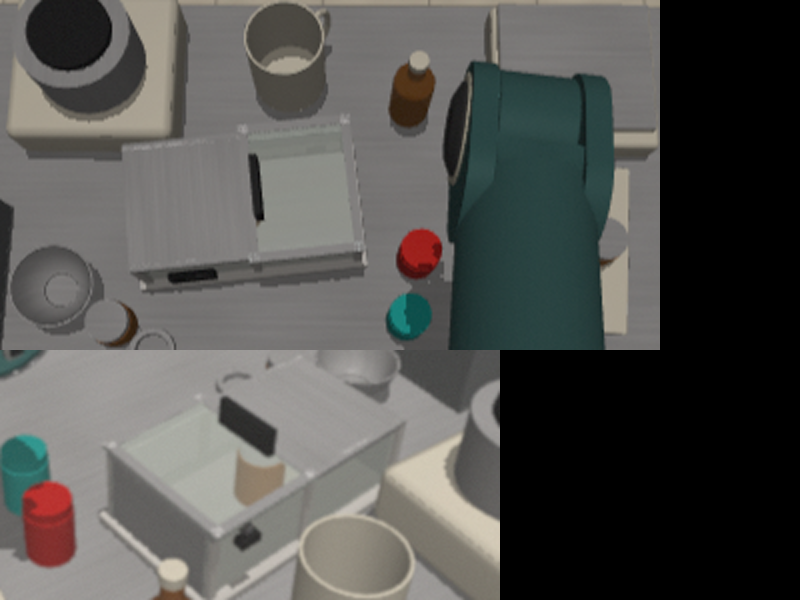

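The cover is fully shut (plate edge level with the unit's end wall). The jar is upright under it at about (260,475), and the neighbours are where they were. I'm handing in.

```bash
python3 -c "
from station import env
env.sign_off()"
```

```text
the job is handed in; nothing more can be done
```

The job is done and handed in at about 35 s of the 72 s allowed. The sign-off gives no verdict.

- **Cover opened:** I gripped the handle and slid the cover to its end stop. The wrist force peaked at about 49 N there, more than I wanted but under the 120 N limit.
- **Jar placed and pushed in:** I took the tall jar from the tray and stood it in the bay in front of the hood. I then pushed it under the hood low down with the tool tilted. The push force rose to about 9 N with the arm holding still, so the stop was in roughly 3–4 mm for over 0.4 s. That depth comes from the force alone, since the stop itself was never visible. With friction it could be about 2.8–4.4 mm, still inside the 1.5–6.5 mm range.
- **Cover shut:** I backed the fingers off slowly, then pushed the cover shut. Resistance was about 8 N at the catch, dropped to zero past it, then hit a firm stop at about 25 N.
- **Last checks:** The final pictures show the cover flush with the unit's end and the jar upright beneath it. The bowl, bottle and the squat jar beside the unit are within about 5 mm of their first readings.
- **Not confirmed:** The arm partly hid the tray in the last picture. The network found only one squat jar there, 17 mm from its first reading, probably because it was partly hidden. I did not touch it.
- **Disagreement:** One wrist picture taken while the arm was moving put the hood edge about 9 mm off. I did not use it and relied on the pose at which the jar was released.

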